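Load the taper sockets and stand the insert cases for the next job

TASK

Set out the tooling that is here for the next job. One arbor at a time, in the order red, blue, yellow, seat each arbor fully home in the socket of its colour and let go, then before taking the next one grip it again, ease it up about a centimetre without taking it out, rock it about five degrees to see that it is free, and let it back fully home, upright. Also (at any time) take both flat insert cases off their rests and stand them upright on their thin edge on the black mat, without disturbing the oil bottle.

Things in the scene. Friction and masses are not known exactly. Their poses are not given: they have to be found in the camera images.
- arbor_red_mid (a point): steel taper arbor, red flange, may be absent; 96 mm tall, about 0.6 kg, stands on its small end. This point: on its axis half-way up, z along the axis towards the shank. From the foot up: cone 44 to 62 mm diameter over 36 mm, flange 68 mm diameter and 10 mm thick, straight dark shank 32 mm diameter and 50 mm long (the grip; its top is 48 mm above this point)
- socket_red_seat (a point): fixed steel taper socket on a red base disc of 96 mm; mouth 40 mm above the table, inner diameter 59, outer 75 mm. This point: on its axis 58 mm above the table, where the arbor's middle point lies when fully home (flange 6 mm above the rim); z up. Let go off-centre, an arbor may stay high or crooked; 10 to 15 N down on the shank's top drives it home; it pulls out easily
- arbor_blue_mid (a point): steel taper arbor, blue flange, may be absent; 96 mm tall, about 0.6 kg, stands on its small end. This point: on its axis half-way up, z along the axis towards the shank. From the foot up: cone 44 to 62 mm diameter over 36 mm, flange 68 mm diameter and 10 mm thick, straight dark shank 32 mm diameter and 50 mm long (the grip; its top is 48 mm above this point)
- socket_blue_seat (a point): fixed steel taper socket on a blue base disc of 96 mm; mouth 40 mm above the table, inner diameter 59, outer 75 mm. This point: on its axis 58 mm above the table, where the arbor's middle point lies when fully home (flange 6 mm above the rim); z up. Let go off-centre, an arbor may stay high or crooked; 10 to 15 N down on the shank's top drives it home; it pulls out easily
- arbor_yellow_mid (a point): steel taper arbor, yellow flange, may be absent; 96 mm tall, about 0.6 kg, stands on its small end. This point: on its axis half-way up, z along the axis towards the shank. From the foot up: cone 44 to 62 mm diameter over 36 mm, flange 68 mm diameter and 10 mm thick, straight dark shank 32 mm diameter and 50 mm long (the grip; its top is 48 mm above this point)
- socket_yellow_seat (a point): fixed steel taper socket on a yellow base disc of 96 mm; mouth 40 mm above the table, inner diameter 59, outer 75 mm. This point: on its axis 58 mm above the table, where the arbor's middle point lies when fully home (flange 6 mm above the rim); z up. Let go off-centre, an arbor may stay high or crooked; 10 to 15 N down on the shank's top drives it home; it pulls out easily
- case_green_mid (a point): flat green plastic case; 28 mm (x, thickness) by 90 (y) by 100 mm (z, height), 0.22 kg; this point: its centre. It starts leaning 35 degrees on a sloping rest, on the thin edge it is to stand on, top towards the robot; the rest's board backs only the lower 46 mm: grip the top across the thickness, fingers along its -z. Upright: z vertical
- case_orange_mid (a point): flat orange plastic case; 28 mm (x, thickness) by 90 (y) by 100 mm (z, height), 0.22 kg; this point: its centre. It starts leaning 35 degrees on a sloping rest, on the thin edge it is to stand on, top towards the robot; the rest's board backs only the lower 46 mm: grip the top across the thickness, fingers along its -z. Upright: z vertical
- mat_top (a point): fixed black rubber mat, 150 mm (its x) by 270 mm (its y), 3 mm thick; this point is the centre of its upper face, 3 mm above the table, z up
- oil: closed yellow oil bottle, 190 mm tall, 66 mm diameter, standing on the left between the sockets and the mat's far corner, a bystander; origin under its centre
Mind the look-alikes: they are no part of the job. What is shaped like the part that bears arbor_blue_mid but purple is not meant.

How it is judged:
On the way, in this order (a step that is already met when the one before it is completed fails the run):
1. the red arbor sits home in the red socket, let go (horizontal distance between arbor_red_mid and socket_red_seat below 0.004 m and z of arbor_red_mid in the frame of socket_red_seat between -0.004 and 0.004 m and angle between arbor_red_mid's own z axis and vertical below 0.035 rad and contact force between the fingers and arbor_red below 0.3 N and linear speed of arbor_red below 0.02 m/s), for 0.2 s.
2. the red arbor is eased up (3 to 24 mm, still in its socket) and rocked by 0.05 rad or more (horizontal distance between arbor_red_mid and socket_red_seat below 0.015 m and z of arbor_red_mid in the frame of socket_red_seat between 0.003 and 0.024 m and angle between arbor_red_mid's own z axis and vertical above 0.05 rad), for 0.05 s.
3. the blue arbor sits home in the blue socket, let go (horizontal distance between arbor_blue_mid and socket_blue_seat below 0.004 m and z of arbor_blue_mid in the frame of socket_blue_seat between -0.004 and 0.004 m and angle between arbor_blue_mid's own z axis and vertical below 0.035 rad and contact force between the fingers and arbor_blue below 0.3 N and linear speed of arbor_blue below 0.02 m/s), for 0.2 s.
4. the blue arbor is eased up (3 to 24 mm, still in its socket) and rocked by 0.05 rad or more (horizontal distance between arbor_blue_mid and socket_blue_seat below 0.015 m and z of arbor_blue_mid in the frame of socket_blue_seat between 0.003 and 0.024 m and angle between arbor_blue_mid's own z axis and vertical above 0.05 rad), for 0.05 s.
5. the yellow arbor sits home in the yellow socket, let go (horizontal distance between arbor_yellow_mid and socket_yellow_seat below 0.004 m and z of arbor_yellow_mid in the frame of socket_yellow_seat between -0.004 and 0.004 m and angle between arbor_yellow_mid's own z axis and vertical below 0.035 rad and contact force between the fingers and arbor_yellow below 0.3 N and linear speed of arbor_yellow below 0.02 m/s), for 0.2 s.
6. the yellow arbor is eased up (3 to 24 mm, still in its socket) and rocked by 0.05 rad or more (horizontal distance between arbor_yellow_mid and socket_yellow_seat below 0.015 m and z of arbor_yellow_mid in the frame of socket_yellow_seat between 0.003 and 0.024 m and angle between arbor_yellow_mid's own z axis and vertical above 0.05 rad), for 0.05 s.
At the end, for the whole second after the job is handed in: Every arbor present is home in the socket of its colour (middle point within 4 mm of the seat point sideways and in height, tilt under 0.035 rad), let go and at rest; both cases stand on their thin edge (tilt under 0.08 rad) centres over the mat, resting on it, let go and at rest (all of step 1 and all of step 3 and all of step 5 and angle between each of case_green_mid, case_orange_mid's own z axis and vertical below 0.08 rad and z of case_green_mid in the frame of mat_top between 0.044 and 0.056 m and linear speed of each of case_green, case_orange below 0.02 m/s and contact force between the fingers and case_green below 0.3 N and x of case_green_mid in the frame of mat_top between -0.075 and 0.075 m and y of case_green_mid in the frame of mat_top between -0.135 and 0.135 m and z of case_orange_mid in the frame of mat_top between 0.044 and 0.056 m and contact force between the fingers and case_orange below 0.3 N and x of case_orange_mid in the frame of mat_top between -0.075 and 0.075 m and y of case_orange_mid in the frame of mat_top between -0.135 and 0.135 m); the robot touches nothing.
It fails at once if the oil bottle is shifted by more than 50 mm (distance of oil from where it was at the start of the episode above 0.05 m).
Of arbor_red, arbor_blue, arbor_yellow only 2 to 3 are there at a start; the rules pass over those that are not, and their reading is None.
At some moment in a run one of arbor_red, arbor_blue, arbor_yellow may be knocked a few centimetres aside while the robot is not near it.
It also fails if it takes over 210 s, if anything falls off the work surface, if the arm or the gripper's body presses on something with over 40 N, if the wrist force passes 120 N, or if a joint passes its speed limit or range.

ROBOT

A 6-joint arm with a two-finger parallel gripper is mounted at the origin on the work surface. World frame = base frame: x ahead of the robot, y to its left, z up, the work surface at z = 0. Lengths are in m, angles in rad, forces in N, time in s.
With the tool pointing down it reaches from about 0.3 to 0.85 m from the base axis. Payload 5.4 kg.
Tool frame: the origin (TCP) lies on the centre line of the jaws, within the pads' length; the fingertips stand 11 mm ahead of it and the grasp point (between the pads) lies 8 mm behind it; z points along the fingers, y is the line along which they close (so a half turn about z gives the same grasp; the last joint's range is limited). The gripper opens to 85 mm and grips with 20 to 120 N. Pads are 22 mm wide; open, the fingers measure 114 mm over their backs; the gripper's body (76 mm by 85 mm) begins 54 mm behind the grasp point. The pads swing forward as they close: fully open they stand 13 mm farther back than shut.
Start: joints at [0.999, 0.158, 1.597, -0, 1.386, -0.21], TCP at [0.204, 0.538, 0.242] pointing down, gripper open.
Joint ranges: [-2.91, 2.91], [-0.94, 2.29], [0.18, 2.7], [-1.29, 4.43], [0.17, 2.64], [-3, 3]. Speed limits (rad/s): [2.57, 2.57, 3.14, 3.14, 3.14, 3.14].

INTERFACE

Orientations are given as a unit quaternion [w, x, y, z].
In Python, from workcell import status, imaging, manip gives the robot as it stands.
- The arm moves only by the tool jog_arm, never from a script. Its argument "rows" is a list of rows, each an object with "grip": the finger opening in cm, from 0 to 8.54; "delta_pos": the shift along the tool's x, y, z in cm, a list of three; "rotation": the turn, a rotation vector about the tool's x, y, z in degrees, a list of three. In form: [{"grip": grip, "delta_pos": [dx, dy, dz], "rotation": [wx, wy, wz]}, ...]. A call has exactly 8 rows; each row is the pose to reach, as a shift and turn from the pose commanded when the call began, along the tool's axes at that moment; what a row does not reach only later rows make up. A row lasts 1/10 s, in which the tool goes at most 50 mm and 8.59 degrees, less where a joint would pass 70% of its speed; a pose out of reach is approached as far as the arm can. A call with a gripper value outside its range is refused whole. The fingers move at their own pace and stop on an object; "grip_force" is the grip in N (left out, the last holds). Time passes only in rows, so rows that repeat a pose let the fingers close, or fill a call up. It gives the time, the measured TCP pose, the force, the opening and the grip force at its end, in the units of the state.
- status.read_state(): the state, without advancing time (a new reading comes with each control period).
- imaging.snapshot(name): name is "scene" or "top"; returns the picture (420x560x3 uint8, blue, green, red); there is no depth.
- imaging.camera_model(name): a dict with "fx", "fy", "cx", "cy" (pixels), "rvec" (rotation vector, rad) and "tvec" (3), from world to camera coordinates, as OpenCV has them. Camera axes: x right, y down, z forward; pixel columns grow to the right and rows downward; lengths in m; the calibration is good to about 2 mm. A picture is of the moment at which its call begins. camera_model takes no time and is no camera call.
- manip.close_job(): hands the job in; it is judged then, once.
The state is a dict: "time_s": time; "qpos": joint angles; "joint_vel": joint speeds; "tau": joint torques, N m; "ee_pos": TCP position; "ee_rot": TCP orientation; "contact_force": force on the tool from outside, world axes, zero at the start; "wrist_torque": the same for the moment, N m; "opening": finger opening in m; "grip_force": force on a finger pad.
Only numpy, scipy, OpenCV 4.12 (cv2) and the standard library are available. Lean on these libraries where they do the work, as an engineer would, in place of code of your own. Each camera call takes 0.05 s, during which the arm holds its last target. There are 200 camera calls.

## Working session

There is one attempt and no reset: what is moved stays moved. The work goes in short steps, Python scripts to look and compute and a tool call to move; the robot and the scene stay as the last step left them, time stands still between calls to the robot, and variables do not carry over. Pictures are saved under pics/ and viewed, at most 20 in all, crops included, and the job is handed in when it is done.

Besides the shell and the picture viewer there is one more tool, called after "Emit:" by a JSON object that holds its "method" and its "body". jog_arm: Moves the arm, as the interface text tells. Its arguments: {"type":"object","properties":{"rows":{"type":"array"},"grip_force":{"type":"number"}},"required":["rows"]}

```bash
ls; mkdir -p pics; python3 - <<'E'
from workcell import status, imaging
import cv2
print(status.read_state())
for n in("scene","top"):
    cv2.imwrite(f"pics/{n}0.png",imaging.snapshot(n)); print(n,imaging.camera_model(n))
E
```

```text
pics
{'time_s': 0.0, 'qpos': array([ 9.98861679e-01,  1.59069067e-01,  1.59825350e+00,  1.50321001e-05,
        1.38621078e+00, -2.10099624e-01]), 'joint_vel': array([ 0.0012851 , -0.00287037, -0.00143358, -0.00172265, -0.00418888,
       -0.00208114]), 'tau': array([ 9.28715090e-04, -3.95986032e+01, -3.31440067e+01, -7.62774471e-05,
        8.14440020e-03, -2.32801170e-05]), 'ee_pos': array([0.20323304, 0.5372539 , 0.241295  ]), 'ee_rot': array([-3.76656743e-04,  1.79933466e-01,  9.83678304e-01, -8.94291414e-04]), 'contact_force': array([0.2540498 , 0.04987687, 0.12340905]), 'wrist_torque': array([ 0.08263588, -0.05256805, -0.07221219]), 'grip_force': 0.0, 'opening': 0.08550992167157526}
scene {'fx': 518.1284788594465, 'fy': 518.1284788594465, 'cx': 286.21756274649465, 'cy': 209.8350142867941, 'rvec': array([ 1.39212342,  2.37154308, -0.73567584]), 'tvec': array([ 0.18543782, -0.30156586,  1.58873848])}
top {'fx': 475.6336263885535, 'fy': 475.6336263885535, 'cx': 275.66558113675853, 'cy': 214.01059173044771, 'rvec': array([ 2.19674295, -2.13683929,  0.09687466]), 'tvec': array([0.01497949, 0.4533083 , 1.44162934])}
```

View pics/scene0.png

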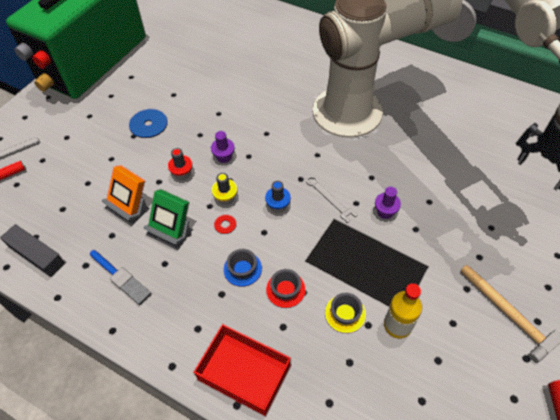

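View pics/top0.png

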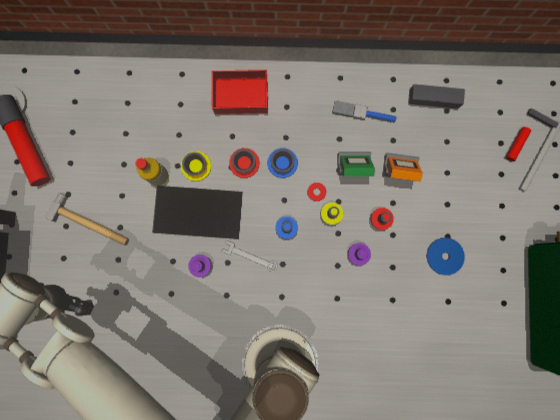

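The scene view shows the arbors: red (180,163), yellow (225,187) and blue (278,197), plus purple decoys at (222,148) and (388,203). Sockets are blue (242,265), red (286,288) and yellow (345,312). The cases are orange (126,190) and green (168,215). The top view shows the same layout, with the mat at (198,212) and the oil at (148,168); image up is +x and left is +y. Next I'll measure positions.

```bash
cat > h.py <<'E'
import numpy as np, cv2
from scipy.spatial.transform import Rotation as R
from workcell import status, imaging
H={'red':[(0,5),(175,180)],'orange':[(8,18)],'yellow':[(25,34)],'green':[(50,85)],'blue':[(100,120)],'purple':[(130,165)]}
def mask(img,c):
    hsv=cv2.cvtColor(img,cv2.COLOR_BGR2HSV); m=np.zeros(img.shape[:2],np.uint8)
    for a,b in H[c]: m|=cv2.inRange(hsv,(a,130,50),(b,255,255))
    return m
def ray(cam,uv):
    k=imaging.camera_model(cam); r=cv2.Rodrigues(k['rvec'])[0]
    d=np.array([(uv[0]-k['cx'])/k['fx'],(uv[1]-k['cy'])/k['fy'],1.])
    return -r.T@k['tvec'], r.T@d
def onz(cam,uv,z):
    o,d=ray(cam,uv); return o+d*(z-o[2])/d[2]
def tri(uvt,uvs):
    (o,d),(p,e)=ray('top',uvt),ray('scene',uvs); d=d/np.linalg.norm(d); e=e/np.linalg.norm(e)
    s=np.linalg.lstsq(np.c_[d,-e],p-o,rcond=None)[0]; a,b=o+d*s[0],p+e*s[1]
    return (a+b)/2,np.linalg.norm(a-b)
def proj(cam,p):
    k=imaging.camera_model(cam); K=np.array([[k['fx'],0,k['cx']],[0,k['fy'],k['cy']],[0,0,1]])
    return cv2.projectPoints(np.float64([p]),k['rvec'],k['tvec'],K,None)[0].ravel()
def blobs(img,c,amin=60):
    cs=cv2.findContours(mask(img,c),cv2.RETR_EXTERNAL,cv2.CHAIN_APPROX_NONE)[0]
    out=[]
    for q in cs:
        h=cv2.convexHull(q); a=cv2.contourArea(h)
        if a>amin:
            M=cv2.moments(h); out.append((round(M['m10']/M['m00'],1),round(M['m01']/M['m00'],1),a,h))
    return out
E
python3 - <<'E'
from h import *
np.set_printoptions(precision=4,suppress=True)
for cam in('top','scene'):
    im=imaging.snapshot(cam)
    for c in H:
        for u,v,a,h in blobs(im,c):
            if cam=='top' and not(u<470 and v>130): continue
            print(cam,c,u,v,a,'z.045',onz(cam,(u,v),.045)[:2],'z.003',onz(cam,(u,v),.003)[:2])
            if c in('green','orange') and 300<a<6000: print(cv2.boxPoints(cv2.minAreaRect(h)).round(1).tolist(), cv2.approxPolyDP(h,2,True).reshape(-1,2).tolist())
    g=cv2.inRange(im,(0,0,0),(30,30,30))
    for q in cv2.findContours(g,cv2.RETR_EXTERNAL,2)[0]:
        if cv2.contourArea(q)>2500:
            M=cv2.minAreaRect(q); print('dark',cam,M,onz(cam,M[0],.003))
t=imaging.snapshot('top')[135:285,130:430]; s=imaging.snapshot('scene')[130:345,90:370]
cv2.imwrite('pics/c.png',np.vstack([cv2.resize(t,(600,300),interpolation=2),cv2.resize(s[:,:],(390,300),interpolation=2) if 0 else np.pad(cv2.resize(s,(390,300),interpolation=2),((0,0),(0,210),(0,0)))]))
E
```

```text
top red 381.9 218.4 373.5 z.045 [ 0.4459 -0.2941] z.003 [ 0.4499 -0.303 ]
top red 316.4 191.4 248.0 z.045 [ 0.523  -0.0947] z.003 [ 0.5292 -0.0978]
top red 140.9 163.1 80.5 z.045 [0.5961 0.4451] z.003 [0.6045 0.4577]
top red 243.9 162.4 131.5 z.045 [0.6067 0.129 ] z.003 [0.6154 0.1324]
top red 243.8 162.9 666.0 z.045 [0.6051 0.1293] z.003 [0.6138 0.1327]
top red 26.2 152.3 1376.5 z.045 [0.6205 0.801 ] z.003 [0.6296 0.8241]
top orange 404.3 169.0 641.0 z.045 [ 0.5992 -0.3614] z.003 [ 0.6077 -0.3723]
[[385.6000061035156, 176.60000610351562], [388.3999938964844, 156.39999389648438], [423.70001220703125, 161.1999969482422], [421.0, 181.5]] [[389, 157], [415, 160], [422, 173], [420, 180], [391, 177]]
top yellow 331.6 213.2 367.0 z.045 [ 0.4576 -0.142 ] z.003 [ 0.4619 -0.1465]
top yellow 195.4 165.5 133.5 z.045 [0.5931 0.2774] z.003 [0.6014 0.2851]
top yellow 196.0 166.4 640.0 z.045 [0.5904 0.2754] z.003 [0.5986 0.2831]
top green 357.3 165.7 546.0 z.045 [ 0.6056 -0.218 ] z.003 [ 0.6143 -0.2248]
[[342.0, 156.0], [373.0, 156.0], [373.0, 175.0], [342.0, 175.0]] [[373, 175], [344, 175], [342, 
[... 2050 characters left out ...]
37], [149, 225]]
scene green 77.5 37.1 8637.0 z.045 [ 0.1652 -0.9171] z.003 [ 0.13   -0.9675]
scene blue 241.8 266.3 160.0 z.045 [0.6293 0.0186] z.003 [0.6118 0.0039]
scene blue 242.7 271.0 812.5 z.045 [0.6389 0.0272] z.003 [0.6218 0.0128]
scene blue 102.7 261.7 190.0 z.045 [ 0.7817 -0.2807] z.003 [ 0.77   -0.3069]
scene blue 277.4 197.9 395.5 z.045 [ 0.4135 -0.007 ] z.003 [ 0.3878 -0.0226]
scene blue 147.8 123.1 770.5 z.045 [ 0.3645 -0.4686] z.003 [ 0.3369 -0.5019]
scene blue 15.9 43.2 2659.0 z.045 [ 0.2878 -1.074 ] z.003 [ 0.2573 -1.1305]
scene purple 387.5 202.6 532.5 z.045 [0.2881 0.2496] z.003 [0.2576 0.2437]
scene purple 222.1 147.1 462.0 z.045 [ 0.3369 -0.2293] z.003 [ 0.3083 -0.2535]
```

View pics/c.png

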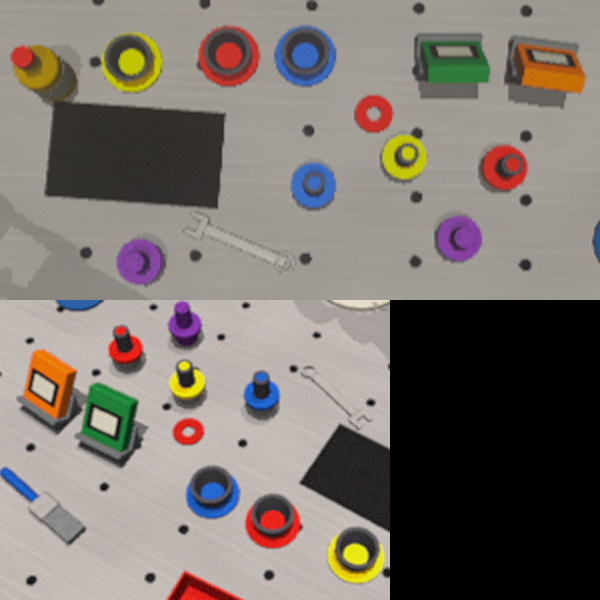

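The crop shows the mat corners in the top view at about (157,186), (242,191), (239,238) and (153,232). The green and orange label centres are near (358,159) and (403,162). I'll triangulate the label centres and get the case yaw from the top edges.

```bash
python3 - <<'E'
from h import *
np.set_printoptions(precision=4,suppress=True)
c=[onz('top',p,.003)[:2] for p in [(157.5,186.5),(242.5,191.5),(239,238.5),(153,232.5)]]
print('mat',np.mean(c,0),c)
print('oil cap',onz('top',(140.9,163.1),.18), tri((140.9,163.1),(412.5,290.4)))
lab={}
for cam in('top','scene'):
    im=imaging.snapshot(cam); hsv=cv2.cvtColor(im,cv2.COLOR_BGR2HSV)
    for n in('green','orange'):
        b=[x for x in blobs(im,n) if 300<x[2]<3000][0]
        m=np.zeros(im.shape[:2],np.uint8); cv2.drawContours(m,[b[3]],-1,255,-1)
        notc=(m>0)&(cv2.erode(m,np.ones((3,3)))>0)&(hsv[...,1]<110)
        v,u=np.nonzero(notc); lab[cam,n]=(u.mean(),v.mean()); print(cam,n,lab[cam,n],len(u))
ed={'green':((344,175),(373,175)),'orange':((391,177),(420,180))}
for n in('green','orange'):
    p,e=tri(lab['top',n],lab['scene',n]); a=[onz('top',q,.1)[:2] for q in ed[n]]; d=a[0]-a[1]
    yaw=np.arctan2(d[1],d[0])-np.pi/2
    rot=R.from_euler('z',yaw)*R.from_euler('y',-35,degrees=True)
    # front face is +x of case (facing away from the robot, up)
    for off in (0,):
        cen=p-rot.apply([.014,0,off])
        print(n,'label',p,e,'yaw',np.degrees(yaw),'centre',cen,'top',cen+rot.apply([0,0,.05]),'low corner z',(cen+rot.apply([-.014,0,-.05]))[2])
        for q in ([.014,.045,.05],[.014,-.045,.05],[-.014,.045,.05],[-.014,-.045,.05],[.014,.045,-.05],[.014,-.045,-.05]):
            print(q,proj('top',cen+rot.apply(q)),proj('scene',cen+rot.apply(q)))
E
```

```text
mat [0.4539 0.2705] [array([0.5313, 0.4013]), array([0.5227, 0.1336]), array([0.3751, 0.1394]), array([0.3864, 0.4078])]
oil cap [0.5692 0.4044 0.18  ] (array([0.5678, 0.3999, 0.1896]), np.float64(0.003276242989144933))
top green (np.float64(356.632183908046), np.float64(160.2183908045977)) 174
top orange (np.float64(404.771186440678), np.float64(163.48305084745763)) 118
scene green (np.float64(164.4366576819407), np.float64(216.96765498652292)) 371
scene orange (np.float64(120.68904593639576), np.float64(192.5088339222615)) 283
green label [ 0.6169 -0.212   0.0729] 0.0014893610016842903 yaw 1.528095654583311 centre [ 0.6055 -0.2123  0.0649] top [ 0.5768 -0.213   0.1059] low corner z 0.015922130438318673
[0.014, 0.045, 0.05] [343.802  166.8195] [183.5688 206.0605]
[0.014, -0.045, 0.05] [374.7794 166.8156] [153.198  192.1965]
[-0.014, 0.045, 0.05] [343.1622 175.5863] [189.9068 202.992 ]
[-0.014, -0.045, 0.05] [373.8346 175.5865] [159.9945 189.4468]
[0.014, 0.045, -0.05] [339.9851 153.7548] [176.1532 241.4997]
[0.014, -0.045, -0.05] [369.125  153.7451] [146.8206 227.404 ]
orange label [ 0.6107 -0.356   0.0727] 0.0010987442830751651 yaw -4.474626237378865 centre [ 0.5993 -0.3551  0.0647] top [ 0.5707 -0.3529  0.1057] low corner z 0.015714128889969134
[0.014, 0.045, 0.05] [392.3855 168.5762] [137.7507 183.1492]
[0.014, -0.045, 0.05] [423.3405 171.7686] [111.6342 167.6343]
[-0.014, 0.045, 0.05] [390.4477 177.2918] [145.4881 180.9834]
[-0.014, -0.045, 0.05] [421.095  180.4626] [119.6727 165.7903]
[0.014, 0.045, -0.05] [387.6313 155.4948] [130.1043 217.2025]
[0.014, -0.045, -0.05] [416.7455 158.4838] [104.9314 201.442 ]
```

Emit:
{"method": "jog_arm", "body": {"rows": [{"grip": 8.5, "delta_pos": [-3.3, -4.3, 0], "rotation": [0, 0, 8.5]}, {"grip": 8.5, "delta_pos": [-6.5, -8.6, 0], "rotation": [0, 0, 17]}, {"grip": 8.5, "delta_pos": [-9.8, -12.9, 0], "rotation": [0, 0, 25.5]}, {"grip": 8.5, "delta_pos": [-13, -17.3, 0], "rotation": [0, 0, 34]}, {"grip": 8.5, "delta_pos": [-16.3, -21.6, 0], "rotation": [0, 0, 42.5]}, {"grip": 8.5, "delta_pos": [-19.5, -25.9, 0], "rotation": [0, 0, 51]}, {"grip": 8.5, "delta_pos": [-22.8, -30.2, 0], "rotation": [0, 0, 59.5]}, {"grip": 8.5, "delta_pos": [-26, -34.5, 0], "rotation": [0, 0, 68]}], "grip_force": 60}}

```text
time_s: 1.2
ee_pos: [0.3158, 0.1521, 0.2426]
ee_rot: [0.001, 0.701, 0.713, 0.001]
contact_force: [1.3, 0.3, 0.4]
opening: 0.0848
grip_force: 0.0
```

```bash
cat >> h.py <<'E'
def go(pos,tilt=0.,yaw=0.):
    """tool delta (cm) and rotvec (deg) from measured pose to target; neutral tool: x=+Y,y=+X,z=-Z; tilt = forward lean of the fingers (deg)"""
    s=status.read_state(); q=s['ee_rot']; r=R.from_quat([q[1],q[2],q[3],q[0]])
    rt=R.from_euler('z',yaw,degrees=True)*R.from_euler('y',-tilt,degrees=True)*R.from_matrix(np.array([[0,1,0],[1,0,0],[0,0,-1.]]))
    print('t',round(s['time_s'],2),'pos',s['ee_pos'].round(4),'F',s['contact_force'].round(1),'open',round(s['opening']*100,2),'| d cm',(r.inv().apply(np.array(pos)-s['ee_pos'])*100).round(2),'rot',np.degrees((r.inv()*rt).as_rotvec()).round(1))
E
python3 -c "
from h import *
go((.446,-.294,.15))"
```

```text
t 1.2 pos [0.3158 0.1521 0.2426] F [1.3 0.3 0.4] open 8.48 | d cm [-44.82  12.25   9.27] rot [ 0.1 -0.   1. ]
```

Emit:
{"method": "jog_arm", "body": {"rows": [{"grip": 8.5, "delta_pos": [-4.8, 1.3, 0], "rotation": [0, 0, 1]}, {"grip": 8.5, "delta_pos": [-9.6, 2.6, 0], "rotation": [0, 0, 1]}, {"grip": 8.5, "delta_pos": [-14.4, 3.9, 0], "rotation": [0, 0, 1]}, {"grip": 8.5, "delta_pos": [-19.2, 5.2, 0], "rotation": [0, 0, 1]}, {"grip": 8.5, "delta_pos": [-24, 6.5, 0], "rotation": [0, 0, 1]}, {"grip": 8.5, "delta_pos": [-28.8, 7.8, 0], "rotation": [0, 0, 1]}, {"grip": 8.5, "delta_pos": [-33.6, 9.1, 0], "rotation": [0, 0, 1]}, {"grip": 8.5, "delta_pos": [-38.4, 10.4, 0], "rotation": [0, 0, 1]}]}}

```text
time_s: 2.0
ee_pos: [0.4284, -0.2301, 0.2424]
ee_rot: [0.0, 0.706, 0.708, 0.0]
contact_force: [1.6, 0.2, 0.2]
opening: 0.0852
grip_force: 0.0
```

Emit:
{"method": "jog_arm", "body": {"rows": [{"grip": 8.5, "delta_pos": [-3.2, 0.9, 2], "rotation": [0, 0, 0]}, {"grip": 8.5, "delta_pos": [-6.4, 1.8, 5], "rotation": [0, 0, 0]}, {"grip": 8.5, "delta_pos": [-6.4, 1.8, 8], "rotation": [0, 0, 0]}, {"grip": 8.5, "delta_pos": [-6.4, 1.8, 9], "rotation": [0, 0, 0]}, {"grip": 8.5, "delta_pos": [-6.4, 1.8, 9], "rotation": [0, 0, 0]}, {"grip": 8.5, "delta_pos": [-6.4, 1.8, 9], "rotation": [0, 0, 0]}, {"grip": 8.5, "delta_pos": [-6.4, 1.8, 9], "rotation": [0, 0, 0]}, {"grip": 8.5, "delta_pos": [-6.4, 1.8, 9], "rotation": [0, 0, 0]}]}}

```text
time_s: 2.8
ee_pos: [0.4473, -0.292, 0.1541]
ee_rot: [0.002, 0.705, 0.709, -0.0]
contact_force: [0.7, -0.0, -0.1]
opening: 0.085
grip_force: 0.0
```

```bash
cat >> h.py <<'E'
def look(name):
    a,b=imaging.snapshot('top'),imaging.snapshot('scene')
    for c in('red','blue','yellow'):
        print(c,[(u,v,A,onz('top',(u,v),.045)[:2].round(3).tolist()) for u,v,A,h in blobs(a,c) if 150<A<500 and 180<u<440 and v>130])
    if name: cv2.imwrite(f'pics/{name}.png',np.vstack([cv2.resize(a[130:280,130:440],(620,300),interpolation=2),np.pad(cv2.resize(b[130:345,90:440],(488,300),interpolation=2),((0,0),(0,132),(0,0)))]))
E
python3 -c "
from h import *
go((.446,-.294,.066)); look('a1')"
```

```text
t 2.8 pos [ 0.4473 -0.292   0.1541] F [ 0.7 -0.  -0.1] open 8.5 | d cm [-0.18 -0.15  8.81] rot [0.1 0.1 0.3]
red [(316.4, 191.4, 248.0, [0.523, -0.095])]
blue [(286.3, 227.4, 351.5, [0.411, -0.006])]
yellow [(331.5, 213.3, 368.5, [0.457, -0.142])]
```

View pics/a1.png

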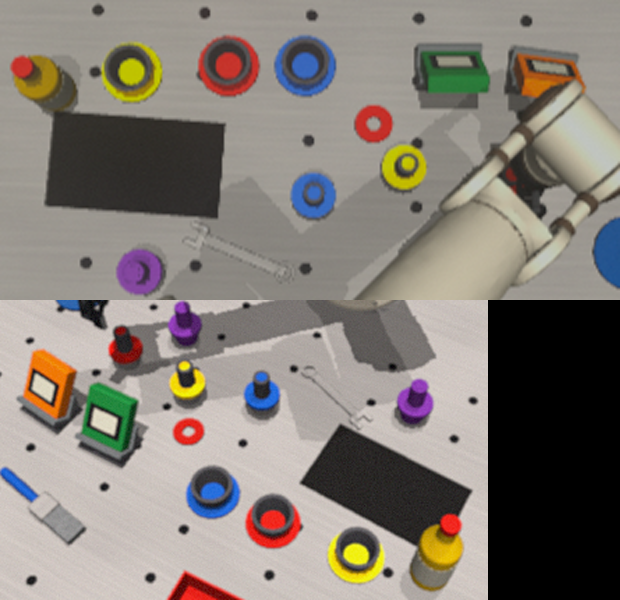

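The gripper sits at crop (95,312) in the scene view, up and to the left of the red arbor at (123,332). I'll check that against where the TCP should project.

```bash
python3 -c "
from h import *
for p in ((.447,-.292,.143),(.447,-.292,.154),(.447,-.292,.2),(.446,-.294,.096)): print(p,proj('scene',p),(proj('scene',p)-[90,130])*1.394+[0,300])
cv2.imwrite('pics/a2.png',cv2.resize(imaging.snapshot('scene')[70:200,110:290],(720,520),interpolation=2))"
```

```text
(0.447, -0.292, 0.143) [174.09251328 141.23240364] [117.22496352 315.65797068]
(0.447, -0.292, 0.154) [173.30091569 138.33652253] [116.12147647 311.62111241]
(0.447, -0.292, 0.2) [169.86940683 125.78312201] [111.33795312 294.12167208]
(0.446, -0.294, 0.096) [176.96587788 152.64155852] [121.23043376 331.56233257]
```

View pics/a2.png

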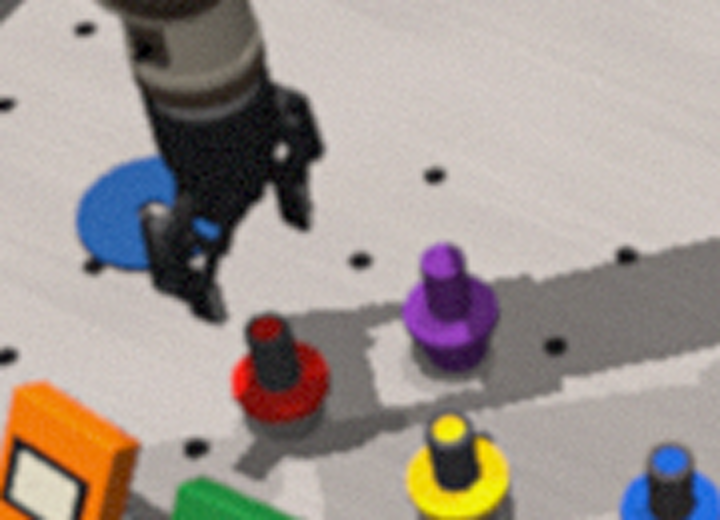

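The fingertips' midpoint (256,270) matches the projected TCP, so the gripper is above the arbor. Next I'll descend and grip.

Emit:
{"method": "jog_arm", "body": {"rows": [{"grip": 8.5, "delta_pos": [-0.2, -0.15, 2.5], "rotation": [0, 0, 0]}, {"grip": 8.5, "delta_pos": [-0.2, -0.15, 5], "rotation": [0, 0, 0]}, {"grip": 8.5, "delta_pos": [-0.2, -0.15, 7.5], "rotation": [0, 0, 0]}, {"grip": 8.5, "delta_pos": [-0.2, -0.15, 8.8], "rotation": [0, 0, 0]}, {"grip": 6, "delta_pos": [-0.2, -0.15, 8.8], "rotation": [0, 0, 0]}, {"grip": 3, "delta_pos": [-0.2, -0.15, 8.8], "rotation": [0, 0, 0]}, {"grip": 2, "delta_pos": [-0.2, -0.15, 8.8], "rotation": [0, 0, 0]}, {"grip": 2, "delta_pos": [-0.2, -0.15, 8.8], "rotation": [0, 0, 0]}]}}

```text
time_s: 3.75
ee_pos: [0.446, -0.2947, 0.066]
ee_rot: [0.002, 0.705, 0.709, -0.0]
contact_force: [2.7, -0.3, 2.2]
opening: 0.0308
grip_force: 59.5
```

Emit:
{"method": "jog_arm", "body": {"rows": [{"grip": 2, "delta_pos": [0, 0, 0], "rotation": [0, 0, 0]}, {"grip": 2, "delta_pos": [0, 0, 0], "rotation": [0, 0, 0]}, {"grip": 2, "delta_pos": [0, 0, 0], "rotation": [0, 0, 0]}, {"grip": 2, "delta_pos": [0, 0, -1], "rotation": [0, 0, 0]}, {"grip": 2, "delta_pos": [0, 0, -3], "rotation": [0, 0, 0]}, {"grip": 2, "delta_pos": [0, 0, -6], "rotation": [0, 0, 0]}, {"grip": 2, "delta_pos": [0, 0, -8], "rotation": [0, 0, 0]}, {"grip": 2, "delta_pos": [0, 0, -8], "rotation": [0, 0, 0]}]}}

```text
time_s: 4.55
ee_pos: [0.4461, -0.2948, 0.147]
ee_rot: [0.003, 0.705, 0.709, -0.0]
contact_force: [0.2, -0.7, -6.3]
opening: 0.0306
grip_force: 61.0
```

```bash
python3 -c "
from h import *
go((.615,.1325,.13)); s=status.read_state();print(s['grip_force'])"
```

```text
t 4.55 pos [ 0.4461 -0.2948  0.147 ] F [ 0.2 -0.7 -6.3] open 3.06 | d cm [42.65 17.09  1.6 ] rot [0.2 0.2 0.3]
60.95986247062683
```

Emit:
{"method": "jog_arm", "body": {"rows": [{"grip": 2, "delta_pos": [0, 0, -3], "rotation": [0, 0, 0]}, {"grip": 2, "delta_pos": [4, 1, -4], "rotation": [0, 0, 0]}, {"grip": 2, "delta_pos": [8, 2.5, -4], "rotation": [0, 0, 0]}, {"grip": 2, "delta_pos": [12, 4, -4], "rotation": [0, 0, 0]}, {"grip": 2, "delta_pos": [16, 6, -4], "rotation": [0, 0, 0]}, {"grip": 2, "delta_pos": [20, 8, -4], "rotation": [0, 0, 0]}, {"grip": 2, "delta_pos": [24, 10, -4], "rotation": [0, 0, 0]}, {"grip": 2, "delta_pos": [28, 11.5, -4], "rotation": [0, 0, 0]}]}}

```text
time_s: 5.35
ee_pos: [0.5579, -0.011, 0.1818]
ee_rot: [-0.002, 0.705, 0.709, -0.001]
contact_force: [1.1, -0.5, -7.6]
opening: 0.0306
grip_force: 61.9
```

Emit:
{"method": "jog_arm", "body": {"rows": [{"grip": 2, "delta_pos": [4, 1.5, 0], "rotation": [0.2, 0.2, 0.3]}, {"grip": 2, "delta_pos": [8, 3, 0], "rotation": [0.2, 0.2, 0.3]}, {"grip": 2, "delta_pos": [12, 4.5, 0], "rotation": [0.2, 0.2, 0.3]}, {"grip": 2, "delta_pos": [14, 5.3, 0], "rotation": [0.2, 0.2, 0.3]}, {"grip": 2, "delta_pos": [14.6, 5.6, 1], "rotation": [0.2, 0.2, 0.3]}, {"grip": 2, "delta_pos": [14.6, 5.6, 3], "rotation": [0.2, 0.2, 0.3]}, {"grip": 2, "delta_pos": [14.6, 5.6, 5], "rotation": [0.2, 0.2, 0.3]}, {"grip": 2, "delta_pos": [14.6, 5.6, 5], "rotation": [0.2, 0.2, 0.3]}]}}

```text
time_s: 6.15
ee_pos: [0.6095, 0.1322, 0.1279]
ee_rot: [-0.006, 0.707, 0.707, -0.005]
contact_force: [-1.4, 0.7, -8.0]
opening: 0.0306
grip_force: 61.7
```

```bash
python3 -c "
from h import *
go((.615,.1325,.076)); look('a3')"
```

```text
t 6.15 pos [0.6095 0.1322 0.1279] F [-1.4  0.7 -8. ] open 3.06 | d cm [0.02 0.63 5.18] rot [-0.9 -0.2 -0.1]
red [(316.4, 191.4, 248.0, [0.523, -0.095])]
blue [(286.3, 227.3, 351.0, [0.411, -0.006])]
yellow [(331.6, 213.2, 367.0, [0.458, -0.142])]
```

View pics/a3.png

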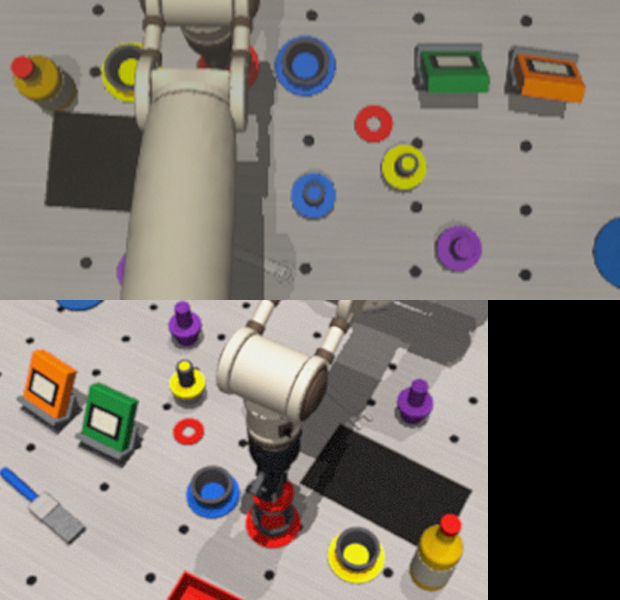

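The arbor hangs over the red socket at crop (273,515). Next I'll correct the offset and lower it.

Emit:
{"method": "jog_arm", "body": {"rows": [{"grip": 2, "delta_pos": [0, 0.6, 0], "rotation": [-0.9, -0.2, 0]}, {"grip": 2, "delta_pos": [0, 0.6, 0], "rotation": [-0.9, -0.2, 0]}, {"grip": 2, "delta_pos": [0, 0.6, 1], "rotation": [-0.9, -0.2, 0]}, {"grip": 2, "delta_pos": [0, 0.6, 2], "rotation": [-0.9, -0.2, 0]}, {"grip": 2, "delta_pos": [0, 0.6, 3], "rotation": [-0.9, -0.2, 0]}, {"grip": 2, "delta_pos": [0, 0.6, 3.6], "rotation": [-0.9, -0.2, 0]}, {"grip": 2, "delta_pos": [0, 0.6, 4.2], "rotation": [-0.9, -0.2, 0]}, {"grip": 2, "delta_pos": [0, 0.6, 4.2], "rotation": [-0.9, -0.2, 0]}]}}

```text
time_s: 7.05
ee_pos: [0.6178, 0.1335, 0.0905]
ee_rot: [0.002, 0.707, 0.707, 0.003]
contact_force: [-4.5, 0.2, -8.3]
opening: 0.0307
grip_force: 62.1
```

```bash
python3 -c "
from h import *
go((.615,.1325,.076)); print(status.read_state()['wrist_torque'])"
```

```text
t 7.05 pos [0.6178 0.1335 0.0905] F [-4.5  0.2 -8.3] open 3.07 | d cm [-0.1  -0.29  1.44] rot [ 0.4 -0.  -0. ]
[ 0.16220877  0.93773438 -0.04330378]
```

Emit:
{"method": "jog_arm", "body": {"rows": [{"grip": 2, "delta_pos": [-0.1, -0.3, 0], "rotation": [0.4, 0, 0]}, {"grip": 2, "delta_pos": [-0.1, -0.3, 0.3], "rotation": [0.4, 0, 0]}, {"grip": 2, "delta_pos": [-0.1, -0.3, 0.6], "rotation": [0.4, 0, 0]}, {"grip": 2, "delta_pos": [-0.1, -0.3, 0.9], "rotation": [0.4, 0, 0]}, {"grip": 2, "delta_pos": [-0.1, -0.3, 1.1], "rotation": [0.4, 0, 0]}, {"grip": 2, "delta_pos": [-0.1, -0.3, 1.2], "rotation": [0.4, 0, 0]}, {"grip": 2, "delta_pos": [-0.1, -0.3, 1.2], "rotation": [0.4, 0, 0]}, {"grip": 2, "delta_pos": [-0.1, -0.3, 1.2], "rotation": [0.4, 0, 0]}]}}

```text
time_s: 7.85
ee_pos: [0.6156, 0.1332, 0.0806]
ee_rot: [0.0, 0.707, 0.707, 0.001]
contact_force: [-8.1, 3.5, 1.5]
opening: 0.0305
grip_force: 62.9
```

```bash
python3 -c "
from h import *
go((.615,.1325,.076)); print(status.read_state()['wrist_torque'])"
```

```text
t 7.85 pos [0.6156 0.1332 0.0806] F [-8.1  3.5  1.5] open 3.05 | d cm [-0.07 -0.06  0.46] rot [ 0.1 -0.1 -0. ]
[ 0.59817586  1.59830076 -0.02280831]
```

Emit:
{"method": "jog_arm", "body": {"rows": [{"grip": 2, "delta_pos": [0.1, -0.25, 0], "rotation": [0, 0, 0]}, {"grip": 2, "delta_pos": [0.1, -0.25, 0.2], "rotation": [0, 0, 0]}, {"grip": 2, "delta_pos": [0.1, -0.25, 0.4], "rotation": [0, 0, 0]}, {"grip": 2, "delta_pos": [0.1, -0.25, 0.5], "rotation": [0, 0, 0]}, {"grip": 2, "delta_pos": [0.1, -0.25, 0.5], "rotation": [0, 0, 0]}, {"grip": 2, "delta_pos": [0.1, -0.25, 0.5], "rotation": [0, 0, 0]}, {"grip": 2, "delta_pos": [0.1, -0.25, 0.5], "rotation": [0, 0, 0]}, {"grip": 2, "delta_pos": [0.1, -0.25, 0.5], "rotation": [0, 0, 0]}]}}

```text
time_s: 8.65
ee_pos: [0.6147, 0.1336, 0.0775]
ee_rot: [0.002, 0.707, 0.707, 0.002]
contact_force: [-8.5, 0.7, 10.5]
opening: 0.0306
grip_force: 63.8
```

```bash
python3 -c "
from h import *
go((.615,.1325,.076)); print(status.read_state()['wrist_torque'])"
```

```text
t 8.65 pos [0.6147 0.1336 0.0775] F [-8.5  0.7 10.5] open 3.06 | d cm [-0.11  0.03  0.15] rot [ 0.3 -0.  -0. ]
[0.41449281 1.71290008 0.01165962]
```

Emit:
{"method": "jog_arm", "body": {"rows": [{"grip": 2, "delta_pos": [0, -0.2, 0], "rotation": [0, 0, 0]}, {"grip": 2, "delta_pos": [0, -0.2, 0.1], "rotation": [0, 0, 0]}, {"grip": 2, "delta_pos": [0, -0.2, 0.1], "rotation": [0, 0, 0]}, {"grip": 4, "delta_pos": [0, -0.2, 0], "rotation": [0, 0, 0]}, {"grip": 5, "delta_pos": [0, -0.1, 0], "rotation": [0, 0, 0]}, {"grip": 6, "delta_pos": [0, 0, 0], "rotation": [0, 0, 0]}, {"grip": 6, "delta_pos": [0, 0, 0], "rotation": [0, 0, 0]}, {"grip": 6, "delta_pos": [0, 0, -1], "rotation": [0, 0, 0]}]}}

```text
time_s: 9.45
ee_pos: [0.6133, 0.133, 0.0838]
ee_rot: [0.001, 0.707, 0.707, 0.001]
contact_force: [-0.4, -0.4, -0.2]
opening: 0.0599
grip_force: 0.0
```

Emit:
{"method": "jog_arm", "body": {"rows": [{"grip": 6, "delta_pos": [0, 0, -3], "rotation": [0, 0, 0]}, {"grip": 6, "delta_pos": [0, 0, -5], "rotation": [0, 0, 0]}, {"grip": 3, "delta_pos": [0, 0, -5], "rotation": [0, 0, 0]}, {"grip": 0, "delta_pos": [0, 0, -5], "rotation": [0, 0, 0]}, {"grip": 0, "delta_pos": [0, 0, -5], "rotation": [0, 0, 0]}, {"grip": 0, "delta_pos": [0, 0, -5], "rotation": [0, 0, 0]}, {"grip": 0, "delta_pos": [0, 0, -5], "rotation": [0, 0, 0]}, {"grip": 0, "delta_pos": [0, 0, -5], "rotation": [0, 0, 0]}]}}

```text
time_s: 10.25
ee_pos: [0.6138, 0.1332, 0.1346]
ee_rot: [0.001, 0.707, 0.707, 0.001]
contact_force: [0.3, -0.4, -0.1]
opening: -0.0002
grip_force: 0.0
```

```bash
python3 -c "
from h import *
go((.6145,.1332,.117))
cv2.imwrite('pics/a4.png',cv2.resize(imaging.snapshot('scene')[200:330,220:380],(640,520),interpolation=2))"
```

```text
t 10.25 pos [0.6138 0.1332 0.1346] F [ 0.3 -0.4 -0.1] open -0.02 | d cm [-0.    0.06  1.76] rot [ 0.2  0.  -0. ]
```

View pics/a4.png

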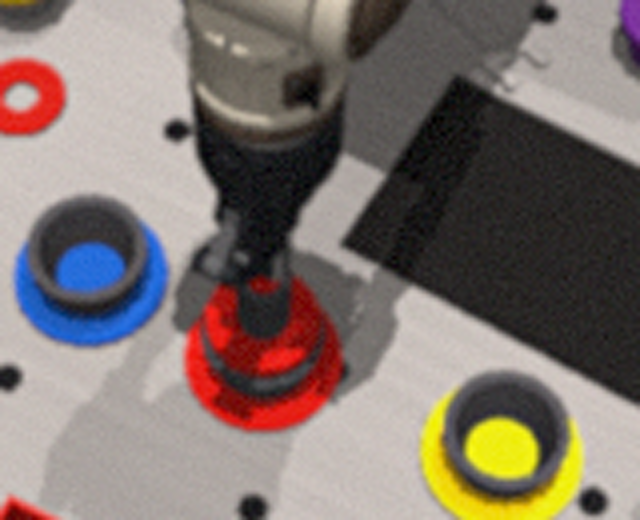

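The red arbor sits low and upright in its socket at crop (263,340), with the closed fingers above its top. Next I'll press lightly to make sure it is home.

Emit:
{"method": "jog_arm", "body": {"rows": [{"grip": 0, "delta_pos": [0, 0, 1], "rotation": [0, 0, 0]}, {"grip": 0, "delta_pos": [0, 0, 1.5], "rotation": [0, 0, 0]}, {"grip": 0, "delta_pos": [0, 0, 1.7], "rotation": [0, 0, 0]}, {"grip": 0, "delta_pos": [0, 0, 1.8], "rotation": [0, 0, 0]}, {"grip": 0, "delta_pos": [0, 0, 1.9], "rotation": [0, 0, 0]}, {"grip": 0, "delta_pos": [0, 0, 1.9], "rotation": [0, 0, 0]}, {"grip": 0, "delta_pos": [0, 0, 1.9], "rotation": [0, 0, 0]}, {"grip": 0, "delta_pos": [0, 0, 1.9], "rotation": [0, 0, 0]}]}}

```text
time_s: 11.1
ee_pos: [0.6146, 0.1329, 0.1181]
ee_rot: [0.002, 0.707, 0.707, 0.002]
contact_force: [-5.6, -1.9, 12.5]
opening: -0.0003
grip_force: 6.2
```

Emit:
{"method": "jog_arm", "body": {"rows": [{"grip": 0, "delta_pos": [0, 0, -2], "rotation": [0, 0, 0]}, {"grip": 3, "delta_pos": [0, 0, -3], "rotation": [0, 0, 0]}, {"grip": 6.5, "delta_pos": [0, 0, -3], "rotation": [0, 0, 0]}, {"grip": 6.5, "delta_pos": [0, 0, -3], "rotation": [0, 0, 0]}, {"grip": 6.5, "delta_pos": [0, 0, -1], "rotation": [0, 0, 0]}, {"grip": 6.5, "delta_pos": [0, 0, 1], "rotation": [0, 0, 0]}, {"grip": 6.5, "delta_pos": [0, 0, 3], "rotation": [0, 0, 0]}, {"grip": 6.5, "delta_pos": [0, 0, 3.7], "rotation": [0, 0, 0]}]}}

```text
time_s: 11.9
ee_pos: [0.6119, 0.1332, 0.0754]
ee_rot: [-0.0, 0.707, 0.707, -0.0]
contact_force: [-0.8, -0.3, -0.0]
opening: 0.0656
grip_force: 0.0
```

Emit:
{"method": "jog_arm", "body": {"rows": [{"grip": 2, "delta_pos": [0, 0, 0], "rotation": [0, 0, 0]}, {"grip": 2, "delta_pos": [0, 0, 0], "rotation": [0, 0, 0]}, {"grip": 2, "delta_pos": [0, 0, 0], "rotation": [0, 0, 0]}, {"grip": 2, "delta_pos": [0, 0, 0], "rotation": [0, 0, 0]}, {"grip": 2, "delta_pos": [0, 0, 0], "rotation": [0, 0, 0]}, {"grip": 2, "delta_pos": [0, 0, -0.5], "rotation": [0, 0, 0]}, {"grip": 2, "delta_pos": [0, 0, -1.2], "rotation": [0, 0, 0]}, {"grip": 2, "delta_pos": [0, 0, -1.2], "rotation": [0, 0, 0]}]}}

```text
time_s: 12.7
ee_pos: [0.6147, 0.1333, 0.0917]
ee_rot: [0.002, 0.707, 0.707, 0.002]
contact_force: [0.5, -0.5, -7.0]
opening: 0.0308
grip_force: 61.0
```

```bash
python3 -c "
from h import *
go((.6137,.1332,.09)); print(status.read_state()['wrist_torque'])"
```

```text
t 12.7 pos [0.6147 0.1333 0.0917] F [ 0.5 -0.5 -7. ] open 3.08 | d cm [-0.01 -0.1   0.17] rot [ 0.3 -0.  -0. ]
[-0.0004403  -0.08655367  0.00742063]
```

Emit:
{"method": "jog_arm", "body": {"rows": [{"grip": 2, "delta_pos": [0, 0.15, 0], "rotation": [1.5, 0, 0]}, {"grip": 2, "delta_pos": [0, 0.3, 0], "rotation": [3, 0, 0]}, {"grip": 2, "delta_pos": [0, 0.55, 0], "rotation": [5.5, 0, 0]}, {"grip": 2, "delta_pos": [0, 0.55, 0], "rotation": [5.5, 0, 0]}, {"grip": 2, "delta_pos": [0, 0.55, 0], "rotation": [5.5, 0, 0]}, {"grip": 2, "delta_pos": [0, 0.3, 0], "rotation": [3, 0, 0]}, {"grip": 2, "delta_pos": [0, -0.05, 0], "rotation": [0.2, 0, 0]}, {"grip": 2, "delta_pos": [0, -0.05, 0], "rotation": [0.2, 0, 0]}]}}

```text
time_s: 13.5
ee_pos: [0.6123, 0.1335, 0.0909]
ee_rot: [0.0, 0.707, 0.707, 0.0]
contact_force: [-0.5, -0.2, -6.7]
opening: 0.031
grip_force: 61.6
```

Emit:
{"method": "jog_arm", "body": {"rows": [{"grip": 2, "delta_pos": [0, 0, 0.3], "rotation": [0, 0, 0]}, {"grip": 2, "delta_pos": [0, 0, 0.6], "rotation": [0, 0, 0]}, {"grip": 2, "delta_pos": [0, 0, 0.9], "rotation": [0, 0, 0]}, {"grip": 2, "delta_pos": [0, 0, 1.2], "rotation": [0, 0, 0]}, {"grip": 2, "delta_pos": [0, 0, 1.4], "rotation": [0, 0, 0]}, {"grip": 2, "delta_pos": [0, 0, 1.4], "rotation": [0, 0, 0]}, {"grip": 2, "delta_pos": [0, 0, 1.4], "rotation": [0, 0, 0]}, {"grip": 2, "delta_pos": [0, 0, 1.4], "rotation": [0, 0, 0]}]}}

```text
time_s: 14.3
ee_pos: [0.6149, 0.1332, 0.0803]
ee_rot: [0.001, 0.707, 0.707, 0.001]
contact_force: [-7.9, -1.1, 11.2]
opening: 0.0308
grip_force: 63.8
```

```bash
python3 -c "
from h import *
go((.6137,.1332,.078)); print(status.read_state()['wrist_torque'])"
```

```text
t 14.3 pos [0.6149 0.1332 0.0803] F [-7.9 -1.1 11.2] open 3.08 | d cm [-0.   -0.12  0.23] rot [ 0.1  0.  -0. ]
[-0.03273293  1.380981   -0.03436599]
```

Emit:
{"method": "jog_arm", "body": {"rows": [{"grip": 4, "delta_pos": [0, -0.1, 0], "rotation": [0, 0, 0]}, {"grip": 6, "delta_pos": [0, -0.1, 0], "rotation": [0, 0, 0]}, {"grip": 6, "delta_pos": [0, 0, 0], "rotation": [0, 0, 0]}, {"grip": 6, "delta_pos": [0, 0, -2], "rotation": [0, 0, 0]}, {"grip": 6, "delta_pos": [0, 0, -5], "rotation": [0, 0, 0]}, {"grip": 6, "delta_pos": [0, 0, -6.5], "rotation": [0, 0, 0]}, {"grip": 2, "delta_pos": [0, 0, -6.5], "rotation": [0, 0, 0]}, {"grip": 0, "delta_pos": [0, 0, -6.5], "rotation": [0, 0, 0]}]}}

```text
time_s: 15.1
ee_pos: [0.6136, 0.1332, 0.1416]
ee_rot: [0.0, 0.707, 0.707, 0.0]
contact_force: [-0.1, -0.5, -0.8]
opening: 0.0319
grip_force: 0.0
```

Emit:
{"method": "jog_arm", "body": {"rows": [{"grip": 0, "delta_pos": [0, 0, 0], "rotation": [0, 0, 0]}, {"grip": 0, "delta_pos": [0, 0, 0], "rotation": [0, 0, 0]}, {"grip": 0, "delta_pos": [0, 0, 1], "rotation": [0, 0, 0]}, {"grip": 0, "delta_pos": [0, 0, 2], "rotation": [0, 0, 0]}, {"grip": 0, "delta_pos": [0, 0, 2.3], "rotation": [0, 0, 0]}, {"grip": 0, "delta_pos": [0, 0, 2.5], "rotation": [0, 0, 0]}, {"grip": 0, "delta_pos": [0, 0, 2.6], "rotation": [0, 0, 0]}, {"grip": 0, "delta_pos": [0, 0, 2.6], "rotation": [0, 0, 0]}]}}

```text
time_s: 15.9
ee_pos: [0.6134, 0.1331, 0.1181]
ee_rot: [0.0, 0.707, 0.707, -0.0]
contact_force: [-9.1, -0.7, 16.2]
opening: -0.0001
grip_force: 7.8
```

```bash
python3 -c "
from h import *
go((.411,-.006,.16)); print(status.read_state()['wrist_torque'])"
```

```text
t 15.9 pos [0.6134 0.1331 0.1181] F [-9.1 -0.7 16.2] open -0.01 | d cm [-13.92 -20.24  -4.18] rot [-0.  0. -0.]
[-0.23303859  1.49263679 -0.02543199]
```

Emit:
{"method": "jog_arm", "body": {"rows": [{"grip": 0, "delta_pos": [0, 0, -2], "rotation": [0, 0, 0]}, {"grip": 4, "delta_pos": [0, 0, -5], "rotation": [0, 0, 0]}, {"grip": 8.5, "delta_pos": [-2.5, -4, -5], "rotation": [0, 0, 0]}, {"grip": 8.5, "delta_pos": [-5, -8, -5], "rotation": [0, 0, 0]}, {"grip": 8.5, "delta_pos": [-8, -12, -5], "rotation": [0, 0, 0]}, {"grip": 8.5, "delta_pos": [-11, -16, -5], "rotation": [0, 0, 0]}, {"grip": 8.5, "delta_pos": [-14, -20, -5], "rotation": [0, 0, 0]}, {"grip": 8.5, "delta_pos": [-14, -20, -5], "rotation": [0, 0, 0]}]}}

```text
time_s: 16.7
ee_pos: [0.4086, -0.008, 0.1635]
ee_rot: [-0.001, 0.709, 0.705, -0.001]
contact_force: [0.2, -0.2, 0.3]
opening: 0.085
grip_force: 0.0
```

```bash
cat >> h.py <<'E'
def sc():
    b=imaging.snapshot('scene')
    for c in('red','blue','yellow'): print(c,[(u,v,A,onz('scene',(u,v),.044)[:2].round(3).tolist()) for u,v,A,h in blobs(b,c) if 130<A<1100 and 120<u<420 and 130<v<330])
E
python3 -c "
from h import *
go((.411,-.006,.066)); sc(); look('')"
```

```text
t 16.7 pos [ 0.4086 -0.008   0.1635] F [ 0.2 -0.2  0.3] open 8.5 | d cm [0.2  0.27 9.74] rot [-0.2 -0.  -0.3]
red [(412.5, 290.3, 183.5, [0.489, 0.398]), (224.7, 223.9, 302.0, [0.548, -0.083])]
blue [(241.8, 266.3, 160.0, [0.629, 0.018]), (242.7, 271.0, 812.5, [0.639, 0.027]), (277.4, 198.1, 386.5, [0.413, -0.007])]
yellow [(345.2, 311.6, 223.5, [0.613, 0.284]), (344.4, 315.6, 1025.5, [0.623, 0.287]), (224.2, 189.5, 391.0, [0.457, -0.144])]
red [(316.4, 191.4, 248.0, [0.523, -0.095])]
blue []
yellow [(331.5, 213.2, 368.5, [0.458, -0.142])]
```

Emit:
{"method": "jog_arm", "body": {"rows": [{"grip": 8.5, "delta_pos": [0.2, 0.25, 2.5], "rotation": [-0.2, 0, -0.3]}, {"grip": 8.5, "delta_pos": [0.2, 0.25, 5], "rotation": [-0.2, 0, -0.3]}, {"grip": 8.5, "delta_pos": [0.2, 0.25, 7.5], "rotation": [-0.2, 0, -0.3]}, {"grip": 8.5, "delta_pos": [0.2, 0.25, 9.7], "rotation": [-0.2, 0, -0.3]}, {"grip": 5, "delta_pos": [0.2, 0.25, 9.7], "rotation": [-0.2, 0, -0.3]}, {"grip": 2, "delta_pos": [0.2, 0.25, 9.7], "rotation": [-0.2, 0, -0.3]}, {"grip": 2, "delta_pos": [0.2, 0.25, 9.7], "rotation": [-0.2, 0, -0.3]}, {"grip": 2, "delta_pos": [0.2, 0.25, 9.7], "rotation": [-0.2, 0, -0.3]}]}}

```text
time_s: 17.65
ee_pos: [0.4164, -0.0047, 0.0701]
ee_rot: [0.002, 0.705, 0.709, 0.001]
contact_force: [-12.7, -0.7, 21.1]
opening: 0.0312
grip_force: 57.1
```

Emit:
{"method": "jog_arm", "body": {"rows": [{"grip": 2, "delta_pos": [0, 0, 0], "rotation": [0, 0, 0]}, {"grip": 2, "delta_pos": [0, 0, 0], "rotation": [0, 0, 0]}, {"grip": 2, "delta_pos": [0, 0, -1], "rotation": [0, 0, 0]}, {"grip": 2, "delta_pos": [0, 0, -3], "rotation": [0, 0, 0]}, {"grip": 2, "delta_pos": [0, 0, -6], "rotation": [0, 0, 0]}, {"grip": 2, "delta_pos": [0, 1, -9], "rotation": [0, 0, 0]}, {"grip": 2, "delta_pos": [0, 3, -9], "rotation": [0, 0, 0]}, {"grip": 2, "delta_pos": [0, 5, -9], "rotation": [0, 0, 0]}]}}

```text
time_s: 18.45
ee_pos: [0.4671, -0.0044, 0.1607]
ee_rot: [0.003, 0.706, 0.709, 0.003]
contact_force: [-0.6, 0.1, -8.1]
opening: 0.0309
grip_force: 61.3
```

```bash
python3 -c "
from h import *
go((.617,.012,.155)); print(status.read_state()['grip_force'])"
```

```text
t 18.45 pos [ 0.4671 -0.0044  0.1607] F [-0.6  0.1 -8.1] open 3.09 | d cm [ 1.58 14.99  0.69] rot [0.5 0.  0.3]
61.302759647369385
```

The grip showed unexpected force, so I'll check how the arbor hangs.

```bash
python3 -c "
from h import *
sc();cv2.imwrite('pics/a5.png',cv2.resize(imaging.snapshot('scene')[110:290,190:350],(640,720),interpolation=2)[:600])"
```

```text
red [(412.4, 290.4, 187.5, [0.49, 0.398]), (224.7, 223.9, 301.5, [0.548, -0.083])]
blue [(241.7, 266.5, 151.5, [0.629, 0.018]), (242.7, 271.0, 812.5, [0.639, 0.027]), (266.1, 194.1, 380.5, [0.417, -0.039])]
yellow [(345.1, 311.6, 222.0, [0.613, 0.284]), (344.5, 315.6, 1025.0, [0.622, 0.287]), (224.1, 189.4, 390.0, [0.457, -0.144])]
```

View pics/a5.png

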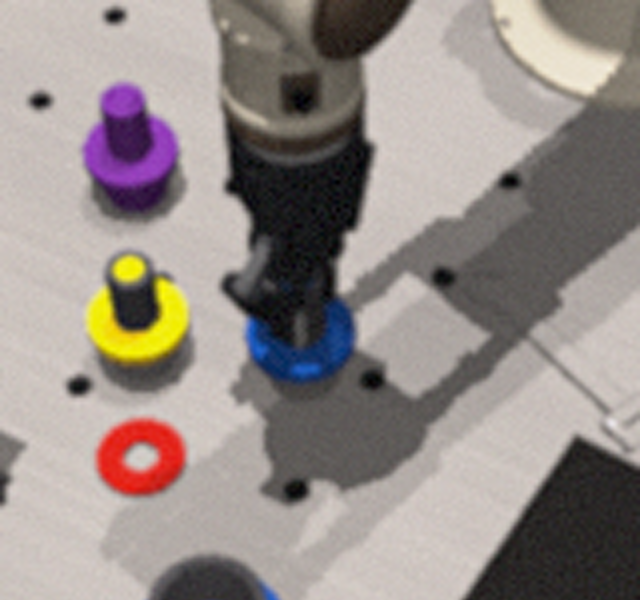

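```bash
python3 -c "
from h import *
for dz in (.02,.025,.03): print(proj('scene',(.467,-.0044,.1607-dz)))
print('yellow chk',proj('scene',(.458,-.143,.041)))
for z in (.0,.003):print('sock',proj('scene',(.617,.012,z)))"
```

```text
[266.49005605 190.9512448 ]
[266.56595662 192.18214081]
[266.64135691 193.40492391]
yellow chk [224.44561796 190.43263792]
sock [243.54344154 269.90789947]
sock [243.45462694 269.34036822]
```

Emit:
{"method": "jog_arm", "body": {"rows": [{"grip": 2, "delta_pos": [0.5, 3, 0], "rotation": [0.5, 0, 0.3]}, {"grip": 2, "delta_pos": [0.9, 7, 0], "rotation": [0.5, 0, 0.3]}, {"grip": 2, "delta_pos": [1.3, 11, 0], "rotation": [0.5, 0, 0.3]}, {"grip": 2, "delta_pos": [1.6, 14, 0], "rotation": [0.5, 0, 0.3]}, {"grip": 2, "delta_pos": [1.6, 14.8, 0.5], "rotation": [0.5, 0, 0.3]}, {"grip": 2, "delta_pos": [1.6, 14.8, 1.5], "rotation": [0.5, 0, 0.3]}, {"grip": 2, "delta_pos": [1.6, 14.8, 2.5], "rotation": [0.5, 0, 0.3]}, {"grip": 2, "delta_pos": [1.6, 14.8, 2.5], "rotation": [0.5, 0, 0.3]}]}}

```text
time_s: 19.35
ee_pos: [0.6106, 0.0127, 0.1316]
ee_rot: [-0.004, 0.707, 0.707, -0.003]
contact_force: [-1.1, -0.0, -8.4]
opening: 0.0306
grip_force: 62.2
```

```bash
python3 -c "
from h import *
go((.616,.012,.081)); look('a6')"
```

```text
t 19.35 pos [0.6106 0.0127 0.1316] F [-1.1 -0.  -8.4] open 3.06 | d cm [-0.07  0.59  5.06] rot [-0.6 -0.1 -0. ]
red [(316.4, 191.4, 248.0, [0.523, -0.095]), (238.3, 161.0, 373.5, [0.611, 0.146])]
blue []
yellow [(331.6, 213.2, 367.0, [0.458, -0.142])]
```

View pics/a6.png

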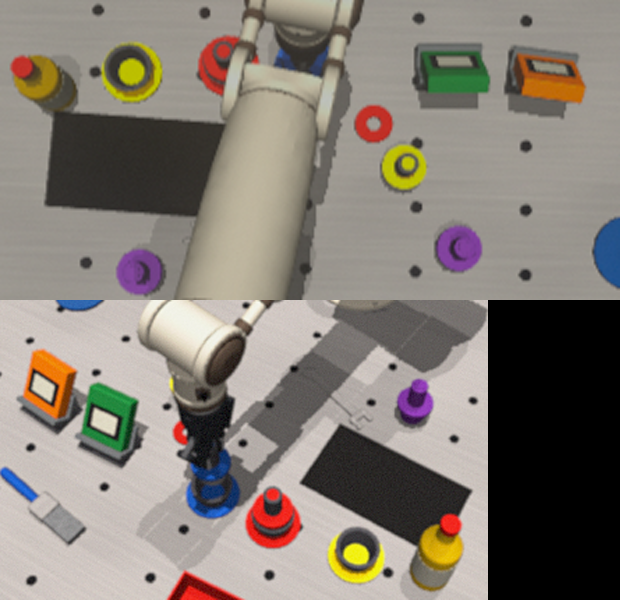

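The blue arbor is over its socket at crop (212,485), and the red one looks seated upright. Next I'll lower blue.

Emit:
{"method": "jog_arm", "body": {"rows": [{"grip": 2, "delta_pos": [-0.05, 0.3, 0], "rotation": [-0.4, 0, 0]}, {"grip": 2, "delta_pos": [-0.05, 0.3, 1], "rotation": [-0.4, 0, 0]}, {"grip": 2, "delta_pos": [-0.05, 0.3, 2], "rotation": [-0.4, 0, 0]}, {"grip": 2, "delta_pos": [-0.05, 0.3, 3], "rotation": [-0.4, 0, 0]}, {"grip": 2, "delta_pos": [-0.05, 0.3, 3.7], "rotation": [-0.4, 0, 0]}, {"grip": 2, "delta_pos": [-0.05, 0.3, 4.1], "rotation": [-0.4, 0, 0]}, {"grip": 2, "delta_pos": [-0.05, 0.3, 4.1], "rotation": [-0.4, 0, 0]}, {"grip": 2, "delta_pos": [-0.05, 0.3, 4.1], "rotation": [-0.4, 0, 0]}]}}

```text
time_s: 20.25
ee_pos: [0.6171, 0.0117, 0.0942]
ee_rot: [0.001, 0.707, 0.707, 0.001]
contact_force: [-0.2, -0.1, -7.5]
opening: 0.0307
grip_force: 62.5
```

```bash
python3 -c "
from h import *
go((.616,.012,.081)); print(status.read_state()['wrist_torque'])"
```

```text
t 20.25 pos [0.6171 0.0117 0.0942] F [-0.2 -0.1 -7.5] open 3.07 | d cm [ 0.03 -0.12  1.32] rot [ 0.2  0.  -0. ]
[ 0.02551098 -0.02945924 -0.03337909]
```

Emit:
{"method": "jog_arm", "body": {"rows": [{"grip": 2, "delta_pos": [0, -0.1, 0.3], "rotation": [0.2, 0, 0]}, {"grip": 2, "delta_pos": [0, -0.1, 0.6], "rotation": [0.2, 0, 0]}, {"grip": 2, "delta_pos": [0, -0.1, 0.9], "rotation": [0.2, 0, 0]}, {"grip": 2, "delta_pos": [0, -0.1, 1.2], "rotation": [0.2, 0, 0]}, {"grip": 2, "delta_pos": [0, -0.1, 1.3], "rotation": [0.2, 0, 0]}, {"grip": 2, "delta_pos": [0, -0.1, 1.3], "rotation": [0.2, 0, 0]}, {"grip": 2, "delta_pos": [0, -0.1, 1.3], "rotation": [0.2, 0, 0]}, {"grip": 2, "delta_pos": [0, -0.1, 1.3], "rotation": [0.2, 0, 0]}]}}

```text
time_s: 21.05
ee_pos: [0.6178, 0.0119, 0.0824]
ee_rot: [0.002, 0.707, 0.707, 0.002]
contact_force: [5.7, 1.4, -2.4]
opening: 0.0306
grip_force: 62.9
```

```bash
python3 -c "
from h import *
go((.616,.012,.081)); print(status.read_state()['wrist_torque'])"
```

```text
t 21.05 pos [0.6178 0.0119 0.0824] F [ 5.7  1.4 -2.4] open 3.06 | d cm [ 0.01 -0.18  0.14] rot [ 0.3  0.  -0. ]
[ 0.35810218 -1.04866697  0.00785419]
```

Emit:
{"method": "jog_arm", "body": {"rows": [{"grip": 2, "delta_pos": [0, 0.15, 0.2], "rotation": [0.2, 0, 0]}, {"grip": 2, "delta_pos": [0, 0.15, 0.4], "rotation": [0.2, 0, 0]}, {"grip": 2, "delta_pos": [0, 0.15, 0.4], "rotation": [0.2, 0, 0]}, {"grip": 4, "delta_pos": [0, 0.1, 0.1], "rotation": [0.2, 0, 0]}, {"grip": 6, "delta_pos": [0, 0.1, 0], "rotation": [0.2, 0, 0]}, {"grip": 6, "delta_pos": [0, 0.1, 0], "rotation": [0.2, 0, 0]}, {"grip": 6, "delta_pos": [0, 0.1, -2], "rotation": [0.2, 0, 0]}, {"grip": 6, "delta_pos": [0, 0.1, -4], "rotation": [0.2, 0, 0]}]}}

```text
time_s: 21.85
ee_pos: [0.6157, 0.0117, 0.1199]
ee_rot: [-0.003, 0.707, 0.707, -0.002]
contact_force: [-0.1, 0.6, 0.4]
opening: 0.0601
grip_force: 0.0
```

Emit:
{"method": "jog_arm", "body": {"rows": [{"grip": 6, "delta_pos": [0, 0, -2.2], "rotation": [0, 0, 0]}, {"grip": 2, "delta_pos": [0, 0, -2.2], "rotation": [0, 0, 0]}, {"grip": 0, "delta_pos": [0, 0, -2.2], "rotation": [0, 0, 0]}, {"grip": 0, "delta_pos": [0, 0, -2.2], "rotation": [0, 0, 0]}, {"grip": 0, "delta_pos": [0, 0, -1.5], "rotation": [0, 0, 0]}, {"grip": 0, "delta_pos": [0, 0, -0.6], "rotation": [0, 0, 0]}, {"grip": 0, "delta_pos": [0, 0, -0.2], "rotation": [0, 0, 0]}, {"grip": 0, "delta_pos": [0, 0, -0.2], "rotation": [0, 0, 0]}]}}

```text
time_s: 22.65
ee_pos: [0.6158, 0.012, 0.1211]
ee_rot: [-0.002, 0.707, 0.707, -0.002]
contact_force: [0.1, 1.3, -0.2]
opening: 0.0002
grip_force: 0.0
```

```bash
python3 -c "
from h import *
go((.616,.012,.1165)); print(status.read_state()['wrist_torque'])"
```

```text
t 22.65 pos [0.6158 0.012  0.1211] F [ 0.1  1.3 -0.2] open 0.02 | d cm [0.   0.02 0.46] rot [-0.4 -0.  -0. ]
[3.20818030e-05 3.95156008e-02 2.07926658e-02]
```

Emit:
{"method": "jog_arm", "body": {"rows": [{"grip": 0, "delta_pos": [0, 0, 0.1], "rotation": [-0.3, 0, 0]}, {"grip": 0, "delta_pos": [0, 0, 0.2], "rotation": [-0.3, 0, 0]}, {"grip": 0, "delta_pos": [0, 0, 0.3], "rotation": [-0.3, 0, 0]}, {"grip": 0, "delta_pos": [0, 0, 0.4], "rotation": [-0.3, 0, 0]}, {"grip": 0, "delta_pos": [0, 0, 0.45], "rotation": [-0.3, 0, 0]}, {"grip": 0, "delta_pos": [0, 0, 0.5], "rotation": [-0.3, 0, 0]}, {"grip": 0, "delta_pos": [0, 0, 0.5], "rotation": [-0.3, 0, 0]}, {"grip": 0, "delta_pos": [0, 0, 0.5], "rotation": [-0.3, 0, 0]}]}}

```text
time_s: 23.45
ee_pos: [0.617, 0.0118, 0.1184]
ee_rot: [0.001, 0.707, 0.707, 0.001]
contact_force: [-2.2, 0.2, 4.7]
opening: -0.0
grip_force: 1.9
```

Emit:
{"method": "jog_arm", "body": {"rows": [{"grip": 0, "delta_pos": [0, 0, 0.12], "rotation": [0, 0, 0]}, {"grip": 0, "delta_pos": [0, 0, 0.12], "rotation": [0, 0, 0]}, {"grip": 0, "delta_pos": [0, 0, 0.12], "rotation": [0, 0, 0]}, {"grip": 0, "delta_pos": [0, 0, -2], "rotation": [0, 0, 0]}, {"grip": 6.5, "delta_pos": [0, 0, -3], "rotation": [0, 0, 0]}, {"grip": 6.5, "delta_pos": [0, 0, -3], "rotation": [0, 0, 0]}, {"grip": 6.5, "delta_pos": [0, 0, -3], "rotation": [0, 0, 0]}, {"grip": 6.5, "delta_pos": [0, 0, -1], "rotation": [0, 0, 0]}]}}

```text
time_s: 24.25
ee_pos: [0.6185, 0.0115, 0.1297]
ee_rot: [0.003, 0.707, 0.707, 0.002]
contact_force: [0.7, -0.3, 0.6]
opening: 0.0582
grip_force: 0.0
```

Emit:
{"method": "jog_arm", "body": {"rows": [{"grip": 6.5, "delta_pos": [0, 0, 2], "rotation": [0, 0, 0]}, {"grip": 6.5, "delta_pos": [0, 0, 4], "rotation": [0, 0, 0]}, {"grip": 6.5, "delta_pos": [0, 0, 4.7], "rotation": [0, 0, 0]}, {"grip": 6.5, "delta_pos": [0, 0, 4.7], "rotation": [0, 0, 0]}, {"grip": 6.5, "delta_pos": [0, 0, 4.7], "rotation": [0, 0, 0]}, {"grip": 2, "delta_pos": [0, 0, 4.7], "rotation": [0, 0, 0]}, {"grip": 2, "delta_pos": [0, 0, 4.7], "rotation": [0, 0, 0]}, {"grip": 2, "delta_pos": [0, 0, 4.7], "rotation": [0, 0, 0]}]}}

```text
time_s: 25.05
ee_pos: [0.6178, 0.0117, 0.0822]
ee_rot: [0.001, 0.707, 0.707, 0.001]
contact_force: [-1.0, 0.9, 2.8]
opening: 0.0309
grip_force: 59.2
```

Emit:
{"method": "jog_arm", "body": {"rows": [{"grip": 2, "delta_pos": [0, 0, 0], "rotation": [0, 0, 0]}, {"grip": 2, "delta_pos": [0, 0, 0], "rotation": [0, 0, 0]}, {"grip": 2, "delta_pos": [0, 0, 0], "rotation": [0, 0, 0]}, {"grip": 2, "delta_pos": [0, 0, -0.4], "rotation": [0, 0, 0]}, {"grip": 2, "delta_pos": [0, 0, -0.8], "rotation": [0, 0, 0]}, {"grip": 2, "delta_pos": [0, 0, -1.2], "rotation": [0, 0, 0]}, {"grip": 2, "delta_pos": [0, 0, -1.2], "rotation": [0, 0, 0]}, {"grip": 2, "delta_pos": [0, 0, -1.2], "rotation": [0, 0, 0]}]}}

```text
time_s: 25.85
ee_pos: [0.6158, 0.012, 0.092]
ee_rot: [-0.001, 0.707, 0.707, -0.0]
contact_force: [-0.6, 0.2, -6.9]
opening: 0.031
grip_force: 61.1
```

```bash
python3 -c "
from h import *
go((.617,.012,.09)); print(status.read_state()['wrist_torque'])"
```

```text
t 25.85 pos [0.6158 0.012  0.092 ] F [-0.6  0.2 -6.9] open 3.1 | d cm [0.   0.12 0.2 ] rot [-0.1 -0.  -0. ]
[ 0.03191891 -0.04632567  0.02491677]
```

Emit:
{"method": "jog_arm", "body": {"rows": [{"grip": 2, "delta_pos": [0, 0.2, 0], "rotation": [1.5, 0, 0]}, {"grip": 2, "delta_pos": [0, 0.35, 0], "rotation": [3, 0, 0]}, {"grip": 2, "delta_pos": [0, 0.6, 0], "rotation": [5.5, 0, 0]}, {"grip": 2, "delta_pos": [0, 0.6, 0], "rotation": [5.5, 0, 0]}, {"grip": 2, "delta_pos": [0, 0.6, 0], "rotation": [5.5, 0, 0]}, {"grip": 2, "delta_pos": [0, 0.3, 0], "rotation": [3, 0, 0]}, {"grip": 2, "delta_pos": [0, 0.05, 0], "rotation": [0, 0, 0]}, {"grip": 2, "delta_pos": [0, 0.05, 0], "rotation": [0, 0, 0]}]}}

```text
time_s: 26.65
ee_pos: [0.6157, 0.0121, 0.0925]
ee_rot: [0.0, 0.707, 0.707, 0.0]
contact_force: [0.2, 0.5, -7.2]
opening: 0.0308
grip_force: 61.7
```

Emit:
{"method": "jog_arm", "body": {"rows": [{"grip": 2, "delta_pos": [0, 0, 0.3], "rotation": [0, 0, 0]}, {"grip": 2, "delta_pos": [0, 0, 0.6], "rotation": [0, 0, 0]}, {"grip": 2, "delta_pos": [0, 0, 0.9], "rotation": [0, 0, 0]}, {"grip": 2, "delta_pos": [0, 0, 1.2], "rotation": [0, 0, 0]}, {"grip": 2, "delta_pos": [0, 0, 1.4], "rotation": [0, 0, 0]}, {"grip": 2, "delta_pos": [0, 0, 1.4], "rotation": [0, 0, 0]}, {"grip": 2, "delta_pos": [0, 0, 1.4], "rotation": [0, 0, 0]}, {"grip": 2, "delta_pos": [0, 0, 1.4], "rotation": [0, 0, 0]}]}}

```text
time_s: 27.45
ee_pos: [0.6181, 0.0117, 0.0821]
ee_rot: [0.001, 0.707, 0.707, 0.0]
contact_force: [-8.5, 1.1, 12.3]
opening: 0.0307
grip_force: 64.1
```

```bash
python3 -c "
from h import *
go((.617,.012,.142)); print(status.read_state()['wrist_torque'])"
```

```text
t 27.45 pos [0.6181 0.0117 0.0821] F [-8.5  1.1 12.3] open 3.07 | d cm [ 0.02 -0.1  -5.99] rot [ 0.1  0.  -0. ]
[ 0.16870097  1.69675134 -0.05574784]
```

Emit:
{"method": "jog_arm", "body": {"rows": [{"grip": 4, "delta_pos": [0, -0.1, 0], "rotation": [0, 0, 0]}, {"grip": 6, "delta_pos": [0, -0.1, 0], "rotation": [0, 0, 0]}, {"grip": 6, "delta_pos": [0, 0, 0], "rotation": [0, 0, 0]}, {"grip": 6, "delta_pos": [0, 0, -2], "rotation": [0, 0, 0]}, {"grip": 6, "delta_pos": [0, 0, -5], "rotation": [0, 0, 0]}, {"grip": 6, "delta_pos": [0, 0, -6.3], "rotation": [0, 0, 0]}, {"grip": 2, "delta_pos": [0, 0, -6.3], "rotation": [0, 0, 0]}, {"grip": 0, "delta_pos": [0, 0, -6.3], "rotation": [0, 0, 0]}]}}

```text
time_s: 28.25
ee_pos: [0.617, 0.0118, 0.1411]
ee_rot: [0.0, 0.707, 0.707, 0.0]
contact_force: [-0.5, 0.4, -1.1]
opening: 0.0319
grip_force: 0.0
```

Emit:
{"method": "jog_arm", "body": {"rows": [{"grip": 0, "delta_pos": [0, 0, 0], "rotation": [0, 0, 0]}, {"grip": 0, "delta_pos": [0, 0, 0], "rotation": [0, 0, 0]}, {"grip": 0, "delta_pos": [0, 0, 1], "rotation": [0, 0, 0]}, {"grip": 0, "delta_pos": [0, 0, 2], "rotation": [0, 0, 0]}, {"grip": 0, "delta_pos": [0, 0, 2.3], "rotation": [0, 0, 0]}, {"grip": 0, "delta_pos": [0, 0, 2.4], "rotation": [0, 0, 0]}, {"grip": 0, "delta_pos": [0, 0, 2.5], "rotation": [0, 0, 0]}, {"grip": 0, "delta_pos": [0, 0, 2.5], "rotation": [0, 0, 0]}]}}

```text
time_s: 29.05
ee_pos: [0.6168, 0.0121, 0.118]
ee_rot: [-0.0, 0.707, 0.707, 0.0]
contact_force: [-7.3, 1.1, 13.8]
opening: -0.0002
grip_force: 6.4
```

```bash
python3 -c "
from h import *
go((.458,-.142,.16)); sc()"
```

```text
t 29.05 pos [0.6168 0.0121 0.118 ] F [-7.3  1.1 13.8] open -0.02 | d cm [-15.41 -15.88  -4.2 ] rot [-0. -0. -0.]
red [(412.5, 290.4, 185.5, [0.49, 0.398])]
blue [(241.9, 267.0, 1085.5, [0.63, 0.019])]
yellow [(345.2, 311.6, 223.5, [0.613, 0.284]), (344.5, 315.6, 1028.0, [0.622, 0.287])]
```

Emit:
{"method": "jog_arm", "body": {"rows": [{"grip": 0, "delta_pos": [0, 0, -2], "rotation": [0, 0, 0]}, {"grip": 4, "delta_pos": [0, 0, -5], "rotation": [0, 0, 0]}, {"grip": 8.5, "delta_pos": [-3, -3, -5], "rotation": [0, 0, 0]}, {"grip": 8.5, "delta_pos": [-6, -6, -5], "rotation": [0, 0, 0]}, {"grip": 8.5, "delta_pos": [-9, -9, -5], "rotation": [0, 0, 0]}, {"grip": 8.5, "delta_pos": [-12, -12, -5], "rotation": [0, 0, 0]}, {"grip": 8.5, "delta_pos": [-15, -15.4, -4.5], "rotation": [0, 0, 0]}, {"grip": 8.5, "delta_pos": [-15.4, -15.8, -4.5], "rotation": [0, 0, 0]}]}}

```text
time_s: 29.9
ee_pos: [0.4556, -0.1438, 0.1598]
ee_rot: [-0.001, 0.709, 0.706, -0.0]
contact_force: [0.4, 0.3, -0.7]
opening: 0.0852
grip_force: 0.0
```

```bash
python3 -c "
from h import *
go((.458,-.142,.066)); sc(); look('')"
```

```text
t 29.9 pos [ 0.4556 -0.1438  0.1598] F [ 0.4  0.3 -0.7] open 8.52 | d cm [0.17 0.26 9.38] rot [-0.1 -0.  -0.2]
red [(412.4, 290.4, 187.5, [0.49, 0.398]), (224.8, 223.8, 304.5, [0.547, -0.083])]
blue [(242.0, 267.1, 1076.5, [0.63, 0.02])]
yellow [(345.2, 311.6, 221.5, [0.613, 0.284]), (344.5, 315.6, 1025.0, [0.622, 0.287])]
red [(314.2, 190.6, 170.5, [0.525, -0.088])]
blue []
yellow []
```

```bash
python3 -c "
from h import *
cv2.imwrite('pics/a7.png',cv2.resize(imaging.snapshot('scene')[110:290,130:330],(660,594),interpolation=2))
b=imaging.snapshot('scene'); print([(x[:3]) for x in blobs(b,'yellow',30)])"
```

```text
[(345.2, 311.6, 223.0), (344.4, 315.5, 1025.0)]
```

View pics/a7.png

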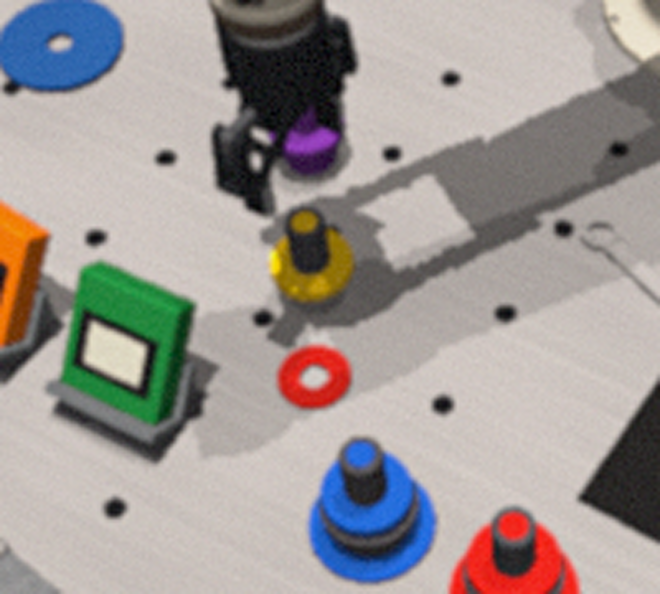

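The yellow arbor is only shaded. Its flange at (224.5,189.4) hasn't moved, and blue and red stand seated. Next I'll descend and grip.

Emit:
{"method": "jog_arm", "body": {"rows": [{"grip": 8.5, "delta_pos": [0.2, 0.1, 3], "rotation": [0, 0, -0.2]}, {"grip": 8.5, "delta_pos": [0.2, 0.1, 6], "rotation": [0, 0, -0.2]}, {"grip": 8.5, "delta_pos": [0.2, 0.1, 8.5], "rotation": [0, 0, -0.2]}, {"grip": 8.5, "delta_pos": [0.2, 0.1, 9.2], "rotation": [0, 0, -0.2]}, {"grip": 8.5, "delta_pos": [0.2, 0.1, 9.2], "rotation": [0, 0, -0.2]}, {"grip": 5, "delta_pos": [0.2, 0.1, 9.2], "rotation": [0, 0, -0.2]}, {"grip": 2, "delta_pos": [0.2, 0.1, 9.2], "rotation": [0, 0, -0.2]}, {"grip": 2, "delta_pos": [0.2, 0.1, 9.2], "rotation": [0, 0, -0.2]}]}}

```text
time_s: 30.95
ee_pos: [0.4613, -0.1406, 0.0709]
ee_rot: [0.002, 0.706, 0.708, 0.001]
contact_force: [1.0, -0.2, -0.1]
opening: 0.0436
grip_force: 0.0
```

Emit:
{"method": "jog_arm", "body": {"rows": [{"grip": 2, "delta_pos": [0, 0, 0], "rotation": [0, 0, 0]}, {"grip": 2, "delta_pos": [0, 0, 0], "rotation": [0, 0, 0]}, {"grip": 2, "delta_pos": [0, 0, 0], "rotation": [0, 0, 0]}, {"grip": 2, "delta_pos": [0, 0, 0], "rotation": [0, 0, 0]}, {"grip": 2, "delta_pos": [0, 0, -1], "rotation": [0, 0, 0]}, {"grip": 2, "delta_pos": [0, 0, -4], "rotation": [0, 0, 0]}, {"grip": 2, "delta_pos": [0, 0, -8], "rotation": [0, 0, 0]}, {"grip": 2, "delta_pos": [0, 0, -12], "rotation": [0, 0, 0]}]}}

```text
time_s: 31.75
ee_pos: [0.4591, -0.1394, 0.1901]
ee_rot: [-0.001, 0.706, 0.708, 0.0]
contact_force: [0.9, -1.0, -4.1]
opening: 0.0309
grip_force: 60.5
```

```bash
python3 -c "
from h import *
go((.600,.283,.19)); print(status.read_state()['grip_force'])"
```

```text
t 31.75 pos [ 0.4591 -0.1394  0.1901] F [ 0.9 -1.  -4.1] open 3.09 | d cm [42.2  14.21  0.07] rot [-0.  -0.1  0.2]
60.47104239463806
```

Emit:
{"method": "jog_arm", "body": {"rows": [{"grip": 2, "delta_pos": [2, 0, -0.5], "rotation": [0, 0, 0]}, {"grip": 2, "delta_pos": [6, 1, -0.5], "rotation": [0, 0, 0]}, {"grip": 2, "delta_pos": [10, 2, -0.5], "rotation": [0, 0, 0]}, {"grip": 2, "delta_pos": [14, 3, -0.5], "rotation": [0, 0, 0]}, {"grip": 2, "delta_pos": [18, 4, -0.5], "rotation": [0, 0, 0]}, {"grip": 2, "delta_pos": [22, 5, -0.5], "rotation": [0, 0, 0]}, {"grip": 2, "delta_pos": [26, 6, -0.5], "rotation": [0, 0, 0]}, {"grip": 2, "delta_pos": [30, 8, -0.5], "rotation": [0, 0, 0]}]}}

```text
time_s: 32.55
ee_pos: [0.538, 0.162, 0.1941]
ee_rot: [-0.0, 0.706, 0.708, -0.0]
contact_force: [1.6, -0.5, -4.5]
opening: 0.0305
grip_force: 60.9
```

Emit:
{"method": "jog_arm", "body": {"rows": [{"grip": 2, "delta_pos": [3, 1.5, 0], "rotation": [0, 0, 0]}, {"grip": 2, "delta_pos": [6, 3, 0], "rotation": [0, 0, 0]}, {"grip": 2, "delta_pos": [9, 4.5, 0], "rotation": [0, 0, 0]}, {"grip": 2, "delta_pos": [11, 5.5, 0], "rotation": [0, 0, 0]}, {"grip": 2, "delta_pos": [12, 6, 1.5], "rotation": [0, 0, 0]}, {"grip": 2, "delta_pos": [12, 6, 4], "rotation": [0, 0, 0]}, {"grip": 2, "delta_pos": [12, 6, 6], "rotation": [0, 0, 0]}, {"grip": 2, "delta_pos": [12, 6, 6], "rotation": [0, 0, 0]}]}}

```text
time_s: 33.35
ee_pos: [0.5955, 0.2795, 0.1299]
ee_rot: [-0.002, 0.706, 0.708, -0.004]
contact_force: [-1.5, -0.4, -5.4]
opening: 0.0307
grip_force: 60.4
```

```bash
python3 -c "
from h import *
go((.599,.283,.08))
cv2.imwrite('pics/a8.png',cv2.resize(imaging.snapshot('scene')[220:350,280:440],(640,520),interpolation=2))"
```

```text
t 33.35 pos [0.5955 0.2795 0.1299] F [-1.5 -0.4 -5.4] open 3.07 | d cm [0.36 0.39 4.98] rot [-0.5  0.1  0.2]
```

View pics/a8.png

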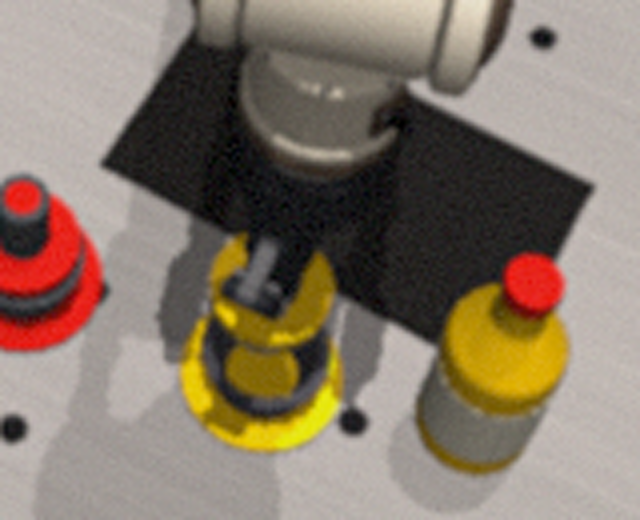

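The yellow arbor is over its socket at crop (268,300), well clear of the oil. Next I'll lower it.

Emit:
{"method": "jog_arm", "body": {"rows": [{"grip": 2, "delta_pos": [0.3, 0.15, 0], "rotation": [-0.3, 0, 0.2]}, {"grip": 2, "delta_pos": [0.3, 0.15, 1], "rotation": [-0.3, 0, 0.2]}, {"grip": 2, "delta_pos": [0.3, 0.15, 2], "rotation": [-0.3, 0, 0.2]}, {"grip": 2, "delta_pos": [0.3, 0.15, 3], "rotation": [-0.3, 0, 0.2]}, {"grip": 2, "delta_pos": [0.3, 0.15, 3.7], "rotation": [-0.3, 0, 0.2]}, {"grip": 2, "delta_pos": [0.3, 0.15, 4.1], "rotation": [-0.3, 0, 0.2]}, {"grip": 2, "delta_pos": [0.3, 0.15, 4.1], "rotation": [-0.3, 0, 0.2]}, {"grip": 2, "delta_pos": [0.3, 0.15, 4.1], "rotation": [-0.3, 0, 0.2]}]}}

```text
time_s: 34.2
ee_pos: [0.6006, 0.2832, 0.094]
ee_rot: [0.002, 0.707, 0.707, 0.002]
contact_force: [-0.8, -0.7, -4.0]
opening: 0.0308
grip_force: 60.8
```

```bash
python3 -c "
from h import *
go((.599,.283,.08)); print(status.read_state()['wrist_torque'])"
```

```text
t 34.2 pos [0.6006 0.2832 0.094 ] F [-0.8 -0.7 -4. ] open 3.08 | d cm [-0.02 -0.17  1.4 ] rot [ 0.4  0.  -0. ]
[ 0.03210422 -0.00897141 -0.0041803 ]
```

Emit:
{"method": "jog_arm", "body": {"rows": [{"grip": 2, "delta_pos": [0, -0.1, 0.3], "rotation": [0.3, 0, 0]}, {"grip": 2, "delta_pos": [0, -0.1, 0.6], "rotation": [0.3, 0, 0]}, {"grip": 2, "delta_pos": [0, -0.1, 0.9], "rotation": [0.3, 0, 0]}, {"grip": 2, "delta_pos": [0, -0.1, 1.2], "rotation": [0.3, 0, 0]}, {"grip": 2, "delta_pos": [0, -0.1, 1.3], "rotation": [0.3, 0, 0]}, {"grip": 2, "delta_pos": [0, -0.1, 1.3], "rotation": [0.3, 0, 0]}, {"grip": 2, "delta_pos": [0, -0.1, 1.3], "rotation": [0.3, 0, 0]}, {"grip": 2, "delta_pos": [0, -0.1, 1.3], "rotation": [0.3, 0, 0]}]}}

```text
time_s: 35.0
ee_pos: [0.6015, 0.2851, 0.0831]
ee_rot: [0.001, 0.707, 0.707, 0.004]
contact_force: [3.3, 5.5, 1.3]
opening: 0.0308
grip_force: 61.2
```

```bash
python3 -c "
from h import *
go((.599,.283,.08)); print(status.read_state()['wrist_torque'])"
```

```text
t 35.0 pos [0.6015 0.2851 0.0831] F [3.3 5.5 1.3] open 3.08 | d cm [-0.21 -0.26  0.3 ] rot [ 0.4 -0.2 -0. ]
[ 0.9970162  -0.63498545  0.03200341]
```

Emit:
{"method": "jog_arm", "body": {"rows": [{"grip": 2, "delta_pos": [0.2, 0.1, 0.2], "rotation": [0.3, 0, 0]}, {"grip": 2, "delta_pos": [0.2, 0.1, 0.4], "rotation": [0.3, 0, 0]}, {"grip": 2, "delta_pos": [0.2, 0.1, 0.5], "rotation": [0.3, 0, 0]}, {"grip": 4, "delta_pos": [0.2, 0.1, 0.2], "rotation": [0.2, 0, 0]}, {"grip": 6, "delta_pos": [0.2, 0.1, 0], "rotation": [0, 0, 0]}, {"grip": 6, "delta_pos": [0.2, 0.1, 0], "rotation": [0, 0, 0]}, {"grip": 6, "delta_pos": [0.2, 0.1, -2], "rotation": [0, 0, 0]}, {"grip": 6, "delta_pos": [0.2, 0.1, -5], "rotation": [0, 0, 0]}]}}

```text
time_s: 35.8
ee_pos: [0.5983, 0.2844, 0.128]
ee_rot: [-0.001, 0.707, 0.707, -0.003]
contact_force: [-0.5, 0.4, 0.5]
opening: 0.06
grip_force: 0.0
```

Emit:
{"method": "jog_arm", "body": {"rows": [{"grip": 6, "delta_pos": [0, 0, -1.2], "rotation": [0, 0, 0]}, {"grip": 2, "delta_pos": [0, 0, -1.2], "rotation": [0, 0, 0]}, {"grip": 0, "delta_pos": [0, 0, -1.2], "rotation": [0, 0, 0]}, {"grip": 0, "delta_pos": [0, 0, -1.2], "rotation": [0, 0, 0]}, {"grip": 0, "delta_pos": [0, 0, -0.5], "rotation": [0, 0, 0]}, {"grip": 0, "delta_pos": [0, 0, 0.4], "rotation": [0, 0, 0]}, {"grip": 0, "delta_pos": [0, 0, 0.8], "rotation": [0, 0, 0]}, {"grip": 0, "delta_pos": [0, 0, 0.8], "rotation": [0, 0, 0]}]}}

```text
time_s: 36.6
ee_pos: [0.5996, 0.285, 0.1209]
ee_rot: [-0.0, 0.707, 0.707, -0.001]
contact_force: [0.2, 0.4, -0.4]
opening: 0.0003
grip_force: 0.0
```

```bash
python3 -c "
from h import *
go((.601,.285,.1165)); print(status.read_state()['wrist_torque'])"
```

```text
t 36.6 pos [0.5996 0.285  0.1209] F [ 0.2  0.4 -0.4] open 0.03 | d cm [0.   0.14 0.44] rot [-0.1  0.  -0. ]
[0.02405074 0.01909097 0.06734071]
```

Now press, then regrip.

Emit:
{"method": "jog_arm", "body": {"rows": [{"grip": 0, "delta_pos": [0, 0, 0.2], "rotation": [0, 0, 0]}, {"grip": 0, "delta_pos": [0, 0, 0.35], "rotation": [0, 0, 0]}, {"grip": 0, "delta_pos": [0, 0, 0.5], "rotation": [0, 0, 0]}, {"grip": 0, "delta_pos": [0, 0, 0.55], "rotation": [0, 0, 0]}, {"grip": 0, "delta_pos": [0, 0, 0.6], "rotation": [0, 0, 0]}, {"grip": 0, "delta_pos": [0, 0, 0.6], "rotation": [0, 0, 0]}, {"grip": 0, "delta_pos": [0, 0, 0.6], "rotation": [0, 0, 0]}, {"grip": 0, "delta_pos": [0, 0, 0.6], "rotation": [0, 0, 0]}]}}

```text
time_s: 37.4
ee_pos: [0.601, 0.2854, 0.1186]
ee_rot: [0.001, 0.707, 0.707, 0.001]
contact_force: [-3.0, -1.2, 7.4]
opening: -0.0002
grip_force: 3.3
```

Emit:
{"method": "jog_arm", "body": {"rows": [{"grip": 0, "delta_pos": [0, 0, 0], "rotation": [0, 0, 0]}, {"grip": 0, "delta_pos": [0, 0, -2], "rotation": [0, 0, 0]}, {"grip": 6.5, "delta_pos": [0, 0, -3], "rotation": [0, 0, 0]}, {"grip": 6.5, "delta_pos": [0, 0, -3], "rotation": [0, 0, 0]}, {"grip": 6.5, "delta_pos": [0, 0, -3], "rotation": [0, 0, 0]}, {"grip": 6.5, "delta_pos": [0, 0, -1], "rotation": [0, 0, 0]}, {"grip": 6.5, "delta_pos": [0, 0, 2], "rotation": [0, 0, 0]}, {"grip": 6.5, "delta_pos": [0, 0, 3.7], "rotation": [0, 0, 0]}]}}

```text
time_s: 38.2
ee_pos: [0.5987, 0.2847, 0.0762]
ee_rot: [-0.001, 0.707, 0.707, -0.002]
contact_force: [-1.0, -0.2, -0.8]
opening: 0.0647
grip_force: 0.0
```

Emit:
{"method": "jog_arm", "body": {"rows": [{"grip": 6.5, "delta_pos": [0, 0, 0], "rotation": [0, 0, 0]}, {"grip": 6.5, "delta_pos": [0, 0, 0], "rotation": [0, 0, 0]}, {"grip": 2, "delta_pos": [0, 0, 0], "rotation": [0, 0, 0]}, {"grip": 2, "delta_pos": [0, 0, 0], "rotation": [0, 0, 0]}, {"grip": 2, "delta_pos": [0, 0, 0], "rotation": [0, 0, 0]}, {"grip": 2, "delta_pos": [0, 0, 0], "rotation": [0, 0, 0]}, {"grip": 2, "delta_pos": [0, 0, 0], "rotation": [0, 0, 0]}, {"grip": 2, "delta_pos": [0, 0, -0.4], "rotation": [0, 0, 0]}]}}

```text
time_s: 39.0
ee_pos: [0.6009, 0.2854, 0.0836]
ee_rot: [0.001, 0.707, 0.707, 0.001]
contact_force: [1.6, 1.4, -6.3]
opening: 0.0307
grip_force: 59.9
```

Emit:
{"method": "jog_arm", "body": {"rows": [{"grip": 2, "delta_pos": [0, 0, -0.4], "rotation": [0, 0, 0]}, {"grip": 2, "delta_pos": [0, 0, -0.8], "rotation": [0, 0, 0]}, {"grip": 2, "delta_pos": [0, 0, -0.8], "rotation": [0, 0, 0]}, {"grip": 2, "delta_pos": [0, 0.2, -0.8], "rotation": [1.5, 0, 0]}, {"grip": 2, "delta_pos": [0, 0.35, -0.8], "rotation": [3.5, 0, 0]}, {"grip": 2, "delta_pos": [0, 0.55, -0.8], "rotation": [5.5, 0, 0]}, {"grip": 2, "delta_pos": [0, 0.55, -0.8], "rotation": [5.5, 0, 0]}, {"grip": 2, "delta_pos": [0, 0.55, -0.8], "rotation": [5.5, 0, 0]}]}}

```text
time_s: 39.8
ee_pos: [0.6059, 0.2852, 0.0913]
ee_rot: [-0.033, 0.707, 0.706, -0.033]
contact_force: [-0.4, -0.8, -4.5]
opening: 0.0305
grip_force: 60.5
```

```bash
python3 -c "
from h import *
go((.600,.285,.091)); print(status.read_state()['wrist_torque'])
cv2.imwrite('pics/a9.png',cv2.resize(imaging.snapshot('scene')[220:350,280:440],(640,520),interpolation=2))"
```

```text
t 39.8 pos [0.6059 0.2852 0.0913] F [-0.4 -0.8 -4.5] open 3.05 | d cm [-0.02 -0.58  0.09] rot [-5.4  0.  -0. ]
[-0.00663849 -0.13315093 -0.01893144]
```

View pics/a9.png

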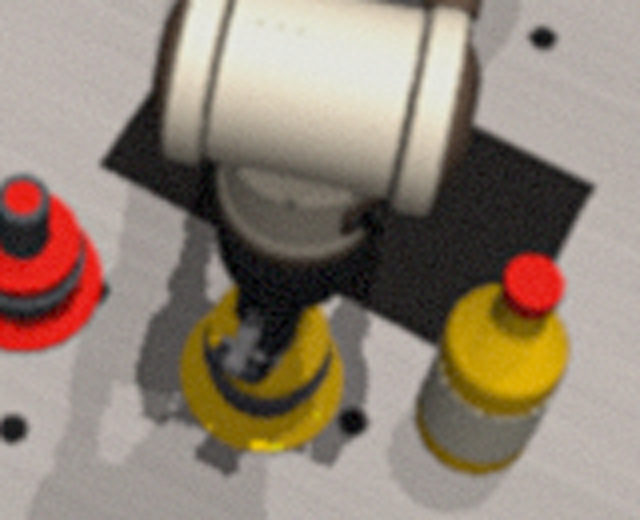

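The tool is rocked 5.4° with the yellow arbor held free in its socket, at crop (265,370). Now let it back down, release and press.

Emit:
{"method": "jog_arm", "body": {"rows": [{"grip": 2, "delta_pos": [0, -0.3, 0], "rotation": [-3, 0, 0]}, {"grip": 2, "delta_pos": [0, -0.55, 0], "rotation": [-5.4, 0, 0]}, {"grip": 2, "delta_pos": [0, -0.55, 0], "rotation": [-5.4, 0, 0]}, {"grip": 2, "delta_pos": [0, -0.55, 0.4], "rotation": [-5.4, 0, 0]}, {"grip": 2, "delta_pos": [0, -0.55, 0.8], "rotation": [-5.4, 0, 0]}, {"grip": 2, "delta_pos": [0, -0.55, 1.1], "rotation": [-5.4, 0, 0]}, {"grip": 2, "delta_pos": [0, -0.55, 1.3], "rotation": [-5.4, 0, 0]}, {"grip": 2, "delta_pos": [0, -0.55, 1.3], "rotation": [-5.4, 0, 0]}]}}

```text
time_s: 40.65
ee_pos: [0.6013, 0.2856, 0.0816]
ee_rot: [0.001, 0.707, 0.707, 0.002]
contact_force: [0.9, -0.3, 4.6]
opening: 0.0306
grip_force: 62.2
```

Emit:
{"method": "jog_arm", "body": {"rows": [{"grip": 2, "delta_pos": [0, 0, 0], "rotation": [0, 0, 0]}, {"grip": 4, "delta_pos": [0, 0, -0.1], "rotation": [0, 0, 0]}, {"grip": 6, "delta_pos": [0, 0, -0.1], "rotation": [0, 0, 0]}, {"grip": 6, "delta_pos": [0, 0, -0.1], "rotation": [0, 0, 0]}, {"grip": 6, "delta_pos": [0, 0, -2], "rotation": [0, 0, 0]}, {"grip": 6, "delta_pos": [0, 0, -5], "rotation": [0, 0, 0]}, {"grip": 6, "delta_pos": [0, 0, -6.5], "rotation": [0, 0, 0]}, {"grip": 1, "delta_pos": [0, 0, -6.5], "rotation": [0, 0, 0]}]}}

```text
time_s: 41.45
ee_pos: [0.6012, 0.2858, 0.1475]
ee_rot: [0.001, 0.707, 0.707, 0.002]
contact_force: [0.4, -0.9, 0.2]
opening: 0.0467
grip_force: 0.0
```

```bash
python3 -c "
from h import *
go((.600,.285,.1155)); print(status.read_state()['wrist_torque'])"
```

```text
t 41.45 pos [0.6012 0.2858 0.1475] F [ 0.4 -0.9  0.2] open 4.67 | d cm [-0.08 -0.14  3.2 ] rot [ 0.3 -0.1 -0. ]
[-0.02142697 -0.03883346  0.03834777]
```

Emit:
{"method": "jog_arm", "body": {"rows": [{"grip": 0, "delta_pos": [0, 0, 0], "rotation": [0, 0, 0]}, {"grip": 0, "delta_pos": [0, 0, 0], "rotation": [0, 0, 0]}, {"grip": 0, "delta_pos": [0, 0, 1.5], "rotation": [0, 0, 0]}, {"grip": 0, "delta_pos": [0, 0, 2.5], "rotation": [0, 0, 0]}, {"grip": 0, "delta_pos": [0, 0, 3], "rotation": [0, 0, 0]}, {"grip": 0, "delta_pos": [0, 0, 3.1], "rotation": [0, 0, 0]}, {"grip": 0, "delta_pos": [0, 0, 3.15], "rotation": [0, 0, 0]}, {"grip": 0, "delta_pos": [0, 0, 3.15], "rotation": [0, 0, 0]}]}}

```text
time_s: 42.25
ee_pos: [0.5988, 0.2855, 0.1176]
ee_rot: [-0.0, 0.707, 0.707, -0.001]
contact_force: [-16.2, -5.5, 32.2]
opening: 0.0001
grip_force: 16.1
```

```bash
python3 -c "
from h import *
np.set_printoptions(precision=4,suppress=True)
# case grasp: top centre, fingers along -z of case, tips 25 mm below the top -> TCP 14 mm below the top
for n,c,y in (('green',(.6055,-.2123,.0649),1.5),('orange',(.5993,-.3551,.0647),-4.5)):
    rot=R.from_euler('z',y,degrees=True)*R.from_euler('y',-35,degrees=True)
    for h in (.036,.12): print(n,h,np.array(c)+rot.apply([0,0,h])); go(np.array(c)+rot.apply([0,0,h]),35,y)"
```

```text
green 0.036 [ 0.5849 -0.2128  0.0944]
t 42.25 pos [0.5988 0.2855 0.1176] F [-16.2  -5.5  32.2] open 0.01 | d cm [-49.83  -1.4    2.37] rot [-35.1   0.5  -1.4]
green 0.12 [ 0.5367 -0.2141  0.1632]
t 42.25 pos [0.5988 0.2855 0.1176] F [-16.2  -5.5  32.2] open 0.01 | d cm [-49.96  -6.23  -4.5 ] rot [-35.1   0.5  -1.4]
orange 0.036 [ 0.5787 -0.3535  0.0942]
t 42.25 pos [0.5988 0.2855 0.1176] F [-16.2  -5.5  32.2] open 0.01 | d cm [-63.89  -2.02   2.41] rot [-35.1  -1.3   4.4]
orange 0.12 [ 0.5307 -0.3497  0.163 ]
t 42.25 pos [0.5988 0.2855 0.1176] F [-16.2  -5.5  32.2] open 0.01 | d cm [-63.52  -6.84  -4.46] rot [-35.1  -1.3   4.4]
```

Emit:
{"method": "jog_arm", "body": {"rows": [{"grip": 0, "delta_pos": [0, 0, -3], "rotation": [0, 0, 0]}, {"grip": 0, "delta_pos": [0, 0, -7], "rotation": [0, 0, 0]}, {"grip": 0, "delta_pos": [-4.5, -1, -8], "rotation": [0, 0, 0]}, {"grip": 0, "delta_pos": [-9, -2, -8], "rotation": [0, 0, 0]}, {"grip": 0, "delta_pos": [-13.5, -4, -8], "rotation": [0, 0, 0]}, {"grip": 2, "delta_pos": [-18, -6, -8], "rotation": [0, 0, 0]}, {"grip": 4, "delta_pos": [-22.5, -8, -8], "rotation": [0, 0, 0]}, {"grip": 6.5, "delta_pos": [-27, -10, -8], "rotation": [0, 0, 0]}]}}

```text
time_s: 43.05
ee_pos: [0.4974, 0.014, 0.1911]
ee_rot: [-0.001, 0.707, 0.707, -0.001]
contact_force: [1.1, -0.2, 0.3]
opening: 0.0429
grip_force: 0.0
```

Emit:
{"method": "jog_arm", "body": {"rows": [{"grip": 6.5, "delta_pos": [-4.5, 0, 0], "rotation": [-5, 0, 0]}, {"grip": 6.5, "delta_pos": [-9, 0, 0], "rotation": [-10, 0, 0]}, {"grip": 6.5, "delta_pos": [-13.5, 0, 0], "rotation": [-15, 0, 0]}, {"grip": 6.5, "delta_pos": [-18, 0, 0], "rotation": [-20, 0, 0]}, {"grip": 6.5, "delta_pos": [-22, 0, 0], "rotation": [-27, 0, 0]}, {"grip": 6.5, "delta_pos": [-23, 0, 0], "rotation": [-34, 0, 0]}, {"grip": 6.5, "delta_pos": [-23, 0, 0], "rotation": [-34, 0, 0]}, {"grip": 6.5, "delta_pos": [-23, 0, 0], "rotation": [-34, 0, 0]}]}}

```text
time_s: 43.85
ee_pos: [0.4982, -0.2143, 0.1914]
ee_rot: [0.205, 0.678, 0.676, 0.206]
contact_force: [0.7, -0.4, 1.0]
opening: 0.065
grip_force: 0.0
```

```bash
python3 -c "
from h import *
c=np.array((.6055,-.2123,.0649)); rot=R.from_euler('z',1.5,degrees=True)*R.from_euler('y',-35,degrees=True)
for h in (.09,.028): go(c+rot.apply([0,0,h]),35,1.5)
look('b1')"
```

```text
t 43.85 pos [ 0.4982 -0.2143  0.1914] F [ 0.7 -0.4  1. ] open 6.5 | d cm [0.06 1.7  7.48] rot [-1.2  0.8 -1.4]
t 43.85 pos [ 0.4982 -0.2143  0.1914] F [ 0.7 -0.4  1. ] open 6.5 | d cm [ 0.15  1.83 13.68] rot [-1.2  0.8 -1.4]
red [(316.4, 191.4, 248.0, [0.523, -0.095])]
blue []
yellow []
```

View pics/b1.png

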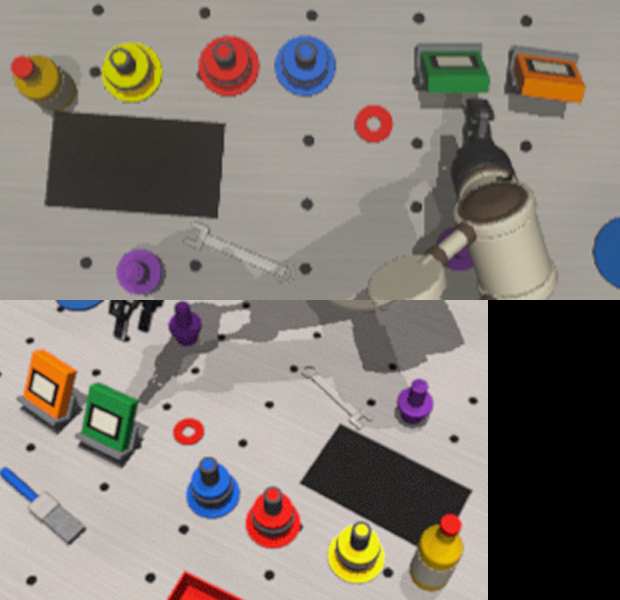

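All three arbors stand seated, and the gripper is lined up behind the green case at top crop (453,70). Next I'll advance and grip.

Emit:
{"method": "jog_arm", "body": {"rows": [{"grip": 6.5, "delta_pos": [0.1, 1.8, 0], "rotation": [-1.2, 0.8, -1.4]}, {"grip": 6.5, "delta_pos": [0.1, 1.8, 2], "rotation": [-1.2, 0.8, -1.4]}, {"grip": 6.5, "delta_pos": [0.1, 1.8, 5], "rotation": [-1.2, 0.8, -1.4]}, {"grip": 6.5, "delta_pos": [0.1, 1.8, 8], "rotation": [-1.2, 0.8, -1.4]}, {"grip": 6.5, "delta_pos": [0.1, 1.8, 10.5], "rotation": [-1.2, 0.8, -1.4]}, {"grip": 6.5, "delta_pos": [0.1, 1.8, 12.5], "rotation": [-1.2, 0.8, -1.4]}, {"grip": 6.5, "delta_pos": [0.1, 1.8, 13.5], "rotation": [-1.2, 0.8, -1.4]}, {"grip": 6.5, "delta_pos": [0.1, 1.8, 13.5], "rotation": [-1.2, 0.8, -1.4]}]}}

```text
time_s: 44.75
ee_pos: [0.5902, -0.2121, 0.0901]
ee_rot: [0.21, 0.664, 0.684, 0.216]
contact_force: [-0.7, 0.3, -0.4]
opening: 0.065
grip_force: 0.0
```

Emit:
{"method": "jog_arm", "body": {"rows": [{"grip": 4, "delta_pos": [0, 0, 0], "rotation": [0, 0, 0]}, {"grip": 2, "delta_pos": [0, 0, 0], "rotation": [0, 0, 0]}, {"grip": 1.5, "delta_pos": [0, 0, 0], "rotation": [0, 0, 0]}, {"grip": 1.5, "delta_pos": [0, 0, 0], "rotation": [0, 0, 0]}, {"grip": 1.5, "delta_pos": [0, 0, 0], "rotation": [0, 0, 0]}, {"grip": 1.5, "delta_pos": [0, 0, 0], "rotation": [0, 0, 0]}, {"grip": 1.5, "delta_pos": [0, 0, 0], "rotation": [0, 0, 0]}, {"grip": 1.5, "delta_pos": [0, 0, 0], "rotation": [0, 0, 0]}], "grip_force": 35}}

```text
time_s: 45.55
ee_pos: [0.5893, -0.2139, 0.0916]
ee_rot: [0.212, 0.664, 0.684, 0.216]
contact_force: [-7.6, 0.4, 4.6]
opening: 0.0275
grip_force: 36.1
```

```bash
python3 -c "
from h import *
c=np.array((.6055,-.2123,.0649)); rot=R.from_euler('z',1.5,degrees=True)*R.from_euler('y',-35,degrees=True)
go(c+rot.apply([0,0,.028]),35,1.5)
print(status.read_state()['grip_force'],status.read_state()['wrist_torque'])"
```

```text
t 45.55 pos [ 0.5893 -0.2139  0.0916] F [-7.6  0.4  4.6] open 2.75 | d cm [ 0.12 -0.2   0.32] rot [0.2 0.1 0.2]
36.06619834899902 [0.03038741 0.73563799 0.05338146]
```

Emit:
{"method": "jog_arm", "body": {"rows": [{"grip": 1.5, "delta_pos": [0, 0, -0.5], "rotation": [0, 0, 0]}, {"grip": 1.5, "delta_pos": [0, 0, -2], "rotation": [0, 0, 0]}, {"grip": 1.5, "delta_pos": [0, 0, -4], "rotation": [0, 0, 0]}, {"grip": 1.5, "delta_pos": [0, 0, -6], "rotation": [0, 0, 0]}, {"grip": 1.5, "delta_pos": [0, 0, -8], "rotation": [0, 0, 0]}, {"grip": 1.5, "delta_pos": [0, 0, -10], "rotation": [0, 0, 0]}, {"grip": 1.5, "delta_pos": [0, 0, -12], "rotation": [0, 0, 0]}, {"grip": 1.5, "delta_pos": [0, 0, -12], "rotation": [0, 0, 0]}]}}

```text
time_s: 46.35
ee_pos: [0.5205, -0.2166, 0.1918]
ee_rot: [0.214, 0.664, 0.683, 0.216]
contact_force: [1.1, -0.6, -1.5]
opening: 0.0275
grip_force: 35.1
```

Emit:
{"method": "jog_arm", "body": {"rows": [{"grip": 1.5, "delta_pos": [2, 0, 0], "rotation": [4, 0, 0]}, {"grip": 1.5, "delta_pos": [5, 0, 0], "rotation": [8, 0, 0]}, {"grip": 1.5, "delta_pos": [8, 0, 0], "rotation": [13, 0, 0]}, {"grip": 1.5, "delta_pos": [11, 0, 0], "rotation": [18, 0, 0]}, {"grip": 1.5, "delta_pos": [14, 0, 0], "rotation": [23, 0, 0]}, {"grip": 1.5, "delta_pos": [17, 0, 0], "rotation": [28, 0, 0]}, {"grip": 1.5, "delta_pos": [20, 0, 0], "rotation": [32, 0, 0]}, {"grip": 1.5, "delta_pos": [22, 0, 0], "rotation": [35, 0, 0]}]}}

```text
time_s: 47.15
ee_pos: [0.5145, 0.007, 0.1878]
ee_rot: [0.001, 0.697, 0.717, -0.0]
contact_force: [0.2, -0.8, -2.1]
opening: 0.0276
grip_force: 36.0
```

```bash
python3 -c "
from h import *
go((.445,.195,.165))"
```

```text
t 47.15 pos [0.5145 0.007  0.1878] F [ 0.2 -0.8 -2.1] open 2.76 | d cm [19.   -6.4   2.25] rot [0.  0.1 1.7]
```

Emit:
{"method": "jog_arm", "body": {"rows": [{"grip": 1.5, "delta_pos": [3, -1, 0], "rotation": [0, 0, 1]}, {"grip": 1.5, "delta_pos": [6.5, -2.2, 0], "rotation": [0, 0, 1.7]}, {"grip": 1.5, "delta_pos": [10, -3.4, 0], "rotation": [0, 0, 1.7]}, {"grip": 1.5, "delta_pos": [13.5, -4.6, 0], "rotation": [0, 0, 1.7]}, {"grip": 1.5, "delta_pos": [17, -5.8, 0], "rotation": [0, 0, 1.7]}, {"grip": 1.5, "delta_pos": [19, -6.4, 1], "rotation": [0, 0, 1.7]}, {"grip": 1.5, "delta_pos": [19, -6.4, 4], "rotation": [0, 0, 1.7]}, {"grip": 1.5, "delta_pos": [19, -6.4, 7], "rotation": [0, 0, 1.7]}]}}

```text
time_s: 47.95
ee_pos: [0.4455, 0.1939, 0.117]
ee_rot: [0.002, 0.707, 0.707, 0.001]
contact_force: [0.8, -0.6, -2.9]
opening: 0.0275
grip_force: 35.9
```

```bash
python3 -c "
from h import *
go((.445,.195,.084))
cv2.imwrite('pics/b2.png',cv2.resize(imaging.snapshot('scene')[130:290,270:430],(600,600),interpolation=2))"
```

```text
t 47.95 pos [0.4455 0.1939 0.117 ] F [ 0.8 -0.6 -2.9] open 2.75 | d cm [ 0.11 -0.07  3.3 ] rot [ 0.3  0.1 -0. ]
```

View pics/b2.png

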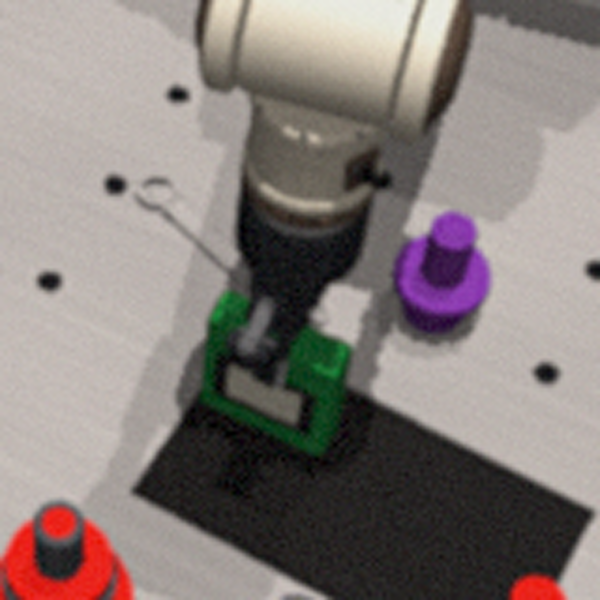

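The green case hangs upright over the mat at crop (275,385). Lower it gently.

Emit:
{"method": "jog_arm", "body": {"rows": [{"grip": 1.5, "delta_pos": [0, 0, 0.8], "rotation": [0.2, 0, 0]}, {"grip": 1.5, "delta_pos": [0, 0, 1.6], "rotation": [0.2, 0, 0]}, {"grip": 1.5, "delta_pos": [0, 0, 2.3], "rotation": [0.2, 0, 0]}, {"grip": 1.5, "delta_pos": [0, 0, 2.7], "rotation": [0.2, 0, 0]}, {"grip": 1.5, "delta_pos": [0, 0, 2.9], "rotation": [0.2, 0, 0]}, {"grip": 1.5, "delta_pos": [0, 0, 3.1], "rotation": [0.2, 0, 0]}, {"grip": 1.5, "delta_pos": [0, 0, 3.2], "rotation": [0.2, 0, 0]}, {"grip": 1.5, "delta_pos": [0, 0, 3.2], "rotation": [0.2, 0, 0]}]}}

```text
time_s: 48.8
ee_pos: [0.4456, 0.1925, 0.0861]
ee_rot: [0.001, 0.708, 0.706, -0.001]
contact_force: [0.3, -0.5, -2.7]
opening: 0.0279
grip_force: 36.0
```

```bash
python3 -c "
from h import *
go((.445,.195,.084));print(status.read_state()['wrist_torque'])"
```

```text
t 48.8 pos [0.4456 0.1925 0.0861] F [ 0.3 -0.5 -2.7] open 2.79 | d cm [ 0.25 -0.06  0.21] rot [ 0.   0.1 -0.1]
[ 0.01719289 -0.06517713  0.03094277]
```

Emit:
{"method": "jog_arm", "body": {"rows": [{"grip": 1.5, "delta_pos": [0, 0, 0.1], "rotation": [0, 0, 0]}, {"grip": 1.5, "delta_pos": [0, 0, 0.2], "rotation": [0, 0, 0]}, {"grip": 1.5, "delta_pos": [0, 0, 0.3], "rotation": [0, 0, 0]}, {"grip": 1.5, "delta_pos": [0, 0, 0.4], "rotation": [0, 0, 0]}, {"grip": 1.5, "delta_pos": [0, 0, 0.4], "rotation": [0, 0, 0]}, {"grip": 1.5, "delta_pos": [0, 0, 0.4], "rotation": [0, 0, 0]}, {"grip": 1.5, "delta_pos": [0, 0, 0.4], "rotation": [0, 0, 0]}, {"grip": 1.5, "delta_pos": [0, 0, 0.4], "rotation": [0, 0, 0]}]}}

```text
time_s: 49.6
ee_pos: [0.4456, 0.1925, 0.0825]
ee_rot: [0.001, 0.708, 0.706, -0.001]
contact_force: [-2.3, 0.1, 6.3]
opening: 0.0275
grip_force: 36.9
```

```bash
python3 -c "
from h import *
go((.445,.195,.084));print(status.read_state()['wrist_torque'])"
```

```text
t 49.6 pos [0.4456 0.1925 0.0825] F [-2.3  0.1  6.3] open 2.75 | d cm [ 0.25 -0.06 -0.15] rot [ 0.   0.1 -0.1]
[-0.08742517  0.646872   -0.04288361]
```

Emit:
{"method": "jog_arm", "body": {"rows": [{"grip": 1.5, "delta_pos": [0, 0, -0.1], "rotation": [0, 0, 0]}, {"grip": 3.2, "delta_pos": [0, 0, -0.1], "rotation": [0, 0, 0]}, {"grip": 4.5, "delta_pos": [0, 0, -0.1], "rotation": [0, 0, 0]}, {"grip": 6, "delta_pos": [0, 0, -0.1], "rotation": [0, 0, 0]}, {"grip": 6, "delta_pos": [0, 0, -0.1], "rotation": [0, 0, 0]}, {"grip": 6, "delta_pos": [0, 0, -2], "rotation": [0, 0, 0]}, {"grip": 6, "delta_pos": [0, 0, -5], "rotation": [0, 0, 0]}, {"grip": 6, "delta_pos": [0, 0, -10], "rotation": [0, 0, 0]}]}}

```text
time_s: 50.4
ee_pos: [0.4431, 0.1922, 0.1801]
ee_rot: [-0.001, 0.708, 0.706, -0.004]
contact_force: [0.8, -0.0, -0.7]
opening: 0.0598
grip_force: 0.0
```

```bash
python3 -c "
from h import *
c=np.array((.5993,-.3551,.0647)); rot=R.from_euler('z',-4.5,degrees=True)*R.from_euler('y',-35,degrees=True)
print(c+rot.apply([0,0,.15])); go(c+rot.apply([0,0,.15]),35,-4.5)
look('b3')"
```

```text
[ 0.51352876 -0.34834966  0.18757281]
t 50.4 pos [0.4431 0.1922 0.1801] F [ 0.8 -0.  -0.7] open 5.98 | d cm [-54.04   7.16  -0.62] rot [-35.4  -1.1   4.3]
red [(316.4, 191.4, 248.0, [0.523, -0.095])]
blue []
yellow []
```

View pics/b3.png

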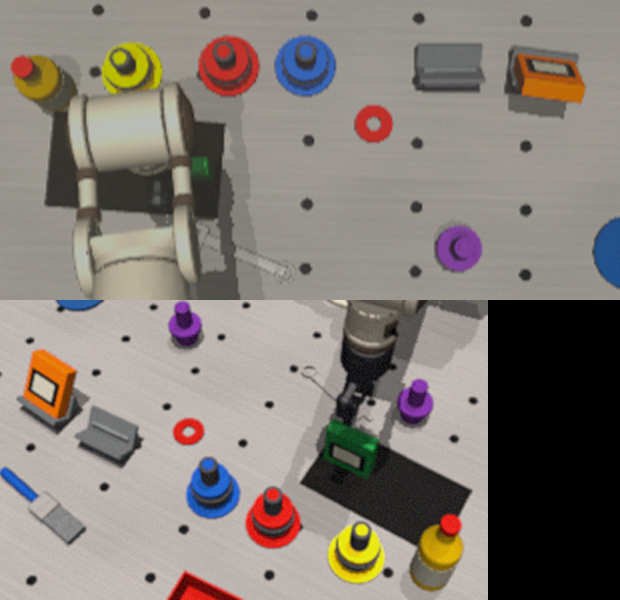

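The green case stands upright on the mat at crop (350,450). Next is the orange case.

Emit:
{"method": "jog_arm", "body": {"rows": [{"grip": 6, "delta_pos": [-4.5, 0.5, -1.5], "rotation": [0, 0, 0]}, {"grip": 6, "delta_pos": [-9, 1, -1.5], "rotation": [0, 0, 0]}, {"grip": 6, "delta_pos": [-13.5, 1.5, -1.5], "rotation": [0, 0, 0]}, {"grip": 6, "delta_pos": [-18, 2, -1.5], "rotation": [0, 0, 0]}, {"grip": 6, "delta_pos": [-22.5, 2.5, -1.5], "rotation": [0, 0, 1]}, {"grip": 6.5, "delta_pos": [-27, 3, -1.5], "rotation": [0, 0, 2]}, {"grip": 6.5, "delta_pos": [-31.5, 3, -1.5], "rotation": [0, 0, 3]}, {"grip": 6.5, "delta_pos": [-36, 3, -1.5], "rotation": [0, 0, 4.5]}]}}

```text
time_s: 51.3
ee_pos: [0.4746, -0.1693, 0.1976]
ee_rot: [0.001, 0.735, 0.678, -0.001]
contact_force: [2.1, 0.4, -0.4]
opening: 0.0652
grip_force: 0.0
```

Emit:
{"method": "jog_arm", "body": {"rows": [{"grip": 6.5, "delta_pos": [-4.5, 0, 0], "rotation": [-5, 0, 0]}, {"grip": 6.5, "delta_pos": [-9, 0, 0], "rotation": [-11, 0, 0]}, {"grip": 6.5, "delta_pos": [-13.5, 0, 0], "rotation": [-17, 0, 0]}, {"grip": 6.5, "delta_pos": [-17, 0, 0], "rotation": [-23, 0, 0]}, {"grip": 6.5, "delta_pos": [-18, 0, 0], "rotation": [-29, 0, 0]}, {"grip": 6.5, "delta_pos": [-18, 0, 0], "rotation": [-35, 0, 0]}, {"grip": 6.5, "delta_pos": [-18, 0, 0], "rotation": [-35, 0, 0]}, {"grip": 6.5, "delta_pos": [-18, 0, 0], "rotation": [-35, 0, 0]}]}}

```text
time_s: 52.1
ee_pos: [0.4598, -0.3468, 0.1979]
ee_rot: [0.221, 0.701, 0.647, 0.202]
contact_force: [0.3, -1.3, 0.2]
opening: 0.0647
grip_force: 0.0
```

```bash
python3 -c "
from h import *
c=np.array((.5993,-.3551,.0647)); rot=R.from_euler('z',-4.5,degrees=True)*R.from_euler('y',-35,degrees=True)
go(c+rot.apply([0,0,.028]),35,-4.5)
b=imaging.snapshot('scene'); print([x[:3] for x in blobs(b,'orange')])"
```

```text
t 52.1 pos [ 0.4598 -0.3468  0.1979] F [ 0.3 -1.3  0.2] open 6.47 | d cm [ 0.32  3.84 16.11] rot [-0.1  0.2 -0.1]
[(125.1, 189.6, 1245.5), (43.7, 81.3, 208.5)]
```

Emit:
{"method": "jog_arm", "body": {"rows": [{"grip": 6.5, "delta_pos": [0.3, 3.8, 0], "rotation": [0, 0, 0]}, {"grip": 6.5, "delta_pos": [0.3, 3.8, 4], "rotation": [0, 0, 0]}, {"grip": 6.5, "delta_pos": [0.3, 3.8, 7], "rotation": [0, 0, 0]}, {"grip": 6.5, "delta_pos": [0.3, 3.8, 10], "rotation": [0, 0, 0]}, {"grip": 6.5, "delta_pos": [0.3, 3.8, 13], "rotation": [0, 0, 0]}, {"grip": 6.5, "delta_pos": [0.3, 3.8, 15], "rotation": [0, 0, 0]}, {"grip": 6.5, "delta_pos": [0.3, 3.8, 16], "rotation": [0, 0, 0]}, {"grip": 6.5, "delta_pos": [0.3, 3.8, 16], "rotation": [0, 0, 0]}]}}

```text
time_s: 52.95
ee_pos: [0.584, -0.3529, 0.0882]
ee_rot: [0.221, 0.7, 0.648, 0.203]
contact_force: [0.6, 0.0, 0.1]
opening: 0.0651
grip_force: 0.0
```

Emit:
{"method": "jog_arm", "body": {"rows": [{"grip": 4, "delta_pos": [0, 0, 0], "rotation": [0, 0, 0]}, {"grip": 2, "delta_pos": [0, 0, 0], "rotation": [0, 0, 0]}, {"grip": 1.5, "delta_pos": [0, 0, 0], "rotation": [0, 0, 0]}, {"grip": 1.5, "delta_pos": [0, 0, 0], "rotation": [0, 0, 0]}, {"grip": 1.5, "delta_pos": [0, 0, 0], "rotation": [0, 0, 0]}, {"grip": 1.5, "delta_pos": [0, 0, 0], "rotation": [0, 0, 0]}, {"grip": 1.5, "delta_pos": [0, 0, 0], "rotation": [0, 0, 0]}, {"grip": 1.5, "delta_pos": [0, 0, 0], "rotation": [0, 0, 0]}]}}

```text
time_s: 53.75
ee_pos: [0.5828, -0.3545, 0.09]
ee_rot: [0.222, 0.701, 0.647, 0.203]
contact_force: [-5.8, 1.4, 5.2]
opening: 0.0274
grip_force: 35.6
```

```bash
python3 -c "
from h import *
c=np.array((.5993,-.3551,.0647)); rot=R.from_euler('z',-4.5,degrees=True)*R.from_euler('y',-35,degrees=True)
go(c+rot.apply([0,0,.028]),35,-4.5);s=status.read_state();print(s['grip_force'],s['wrist_torque'])"
```

```text
t 53.75 pos [ 0.5828 -0.3545  0.09  ] F [-5.8  1.4  5.2] open 2.74 | d cm [ 0.07 -0.1   0.22] rot [0.1 0.2 0. ]
35.640013217926025 [0.06865936 0.6098583  0.07012605]
```

Emit:
{"method": "jog_arm", "body": {"rows": [{"grip": 1.5, "delta_pos": [0, 0, -0.5], "rotation": [0, 0, 0]}, {"grip": 1.5, "delta_pos": [0, 0, -2.5], "rotation": [0, 0, 0]}, {"grip": 1.5, "delta_pos": [0, 0, -5], "rotation": [0, 0, 0]}, {"grip": 1.5, "delta_pos": [0, 0, -7.5], "rotation": [0, 0, 0]}, {"grip": 1.5, "delta_pos": [0, 0, -10], "rotation": [0, 0, 0]}, {"grip": 1.5, "delta_pos": [0, 0, -12.5], "rotation": [0, 0, 0]}, {"grip": 1.5, "delta_pos": [0, 0, -15], "rotation": [0, 0, 0]}, {"grip": 1.5, "delta_pos": [0, 0, -17], "rotation": [0, 0, 0]}]}}

```text
time_s: 54.55
ee_pos: [0.4848, -0.3455, 0.2291]
ee_rot: [0.222, 0.701, 0.647, 0.203]
contact_force: [0.4, 0.5, -1.7]
opening: 0.0278
grip_force: 35.5
```

Emit:
{"method": "jog_arm", "body": {"rows": [{"grip": 1.5, "delta_pos": [3, 0, 0], "rotation": [4, 0, 0]}, {"grip": 1.5, "delta_pos": [6, 0, 0], "rotation": [8, 0, 0]}, {"grip": 1.5, "delta_pos": [10, 0, 0], "rotation": [13, 0, 0]}, {"grip": 1.5, "delta_pos": [14, 0, 0], "rotation": [18, 0, 0]}, {"grip": 1.5, "delta_pos": [18, 0, 0], "rotation": [23, 0, 0]}, {"grip": 1.5, "delta_pos": [22, 0, 0], "rotation": [28, 0, 0]}, {"grip": 1.5, "delta_pos": [26, 0, 0], "rotation": [32, 0, 0]}, {"grip": 1.5, "delta_pos": [30, 0, 0], "rotation": [35, 0, 0]}]}}

```text
time_s: 55.35
ee_pos: [0.5099, -0.0449, 0.2277]
ee_rot: [0.0, 0.735, 0.678, -0.002]
contact_force: [1.3, -0.2, -2.0]
opening: 0.0271
grip_force: 35.6
```

```bash
python3 -c "
from h import *
go((.445,.315,.215))"
```

```text
t 55.35 pos [ 0.5099 -0.0449  0.2277] F [ 1.3 -0.2 -2. ] open 2.71 | d cm [35.35 -9.38  1.19] rot [-0.1  0.1 -4.6]
```

Emit:
{"method": "jog_arm", "body": {"rows": [{"grip": 1.5, "delta_pos": [4.3, -1.1, 0], "rotation": [0, 0, 0]}, {"grip": 1.5, "delta_pos": [8.6, -2.2, 0], "rotation": [0, 0, -1]}, {"grip": 1.5, "delta_pos": [12.9, -3.4, 0], "rotation": [0, 0, -2]}, {"grip": 1.5, "delta_pos": [17.2, -4.6, 0], "rotation": [0, 0, -3]}, {"grip": 1.5, "delta_pos": [21.5, -5.8, 0], "rotation": [0, 0, -4.6]}, {"grip": 1.5, "delta_pos": [25.8, -7, 0], "rotation": [0, 0, -4.6]}, {"grip": 1.5, "delta_pos": [30, -8, 0], "rotation": [0, 0, -4.6]}, {"grip": 1.5, "delta_pos": [33, -8.8, 0], "rotation": [0, 0, -4.6]}]}}

```text
time_s: 56.15
ee_pos: [0.4476, 0.2916, 0.2266]
ee_rot: [0.0, 0.707, 0.707, -0.001]
contact_force: [0.9, -0.6, -2.6]
opening: 0.0276
grip_force: 35.8
```

Emit:
{"method": "jog_arm", "body": {"rows": [{"grip": 1.5, "delta_pos": [1.5, -0.4, 0], "rotation": [0, 0, 0]}, {"grip": 1.5, "delta_pos": [2.3, -0.6, 0], "rotation": [0, 0, 0]}, {"grip": 1.5, "delta_pos": [2.3, -0.6, 0], "rotation": [0, 0, 0]}, {"grip": 1.5, "delta_pos": [2.3, -0.6, 2], "rotation": [0, 0, 0]}, {"grip": 1.5, "delta_pos": [2.3, -0.6, 4.5], "rotation": [0, 0, 0]}, {"grip": 1.5, "delta_pos": [2.3, -0.6, 7], "rotation": [0, 0, 0]}, {"grip": 1.5, "delta_pos": [2.3, -0.6, 9], "rotation": [0, 0, 0]}, {"grip": 1.5, "delta_pos": [2.3, -0.6, 9], "rotation": [0, 0, 0]}]}}

```text
time_s: 56.95
ee_pos: [0.4411, 0.3096, 0.1334]
ee_rot: [-0.0, 0.708, 0.706, -0.004]
contact_force: [-1.9, -1.0, -2.9]
opening: 0.0277
grip_force: 35.7
```

```bash
python3 -c "
from h import *
go((.445,.315,.082))
cv2.imwrite('pics/b4.png',cv2.resize(imaging.snapshot('scene')[150:310,270:430],(600,600),interpolation=2))"
```

```text
t 56.95 pos [0.4411 0.3096 0.1334] F [-1.9 -1.  -2.9] open 2.77 | d cm [0.57 0.42 5.14] rot [-0.4  0.3 -0.1]
```

View pics/b4.png

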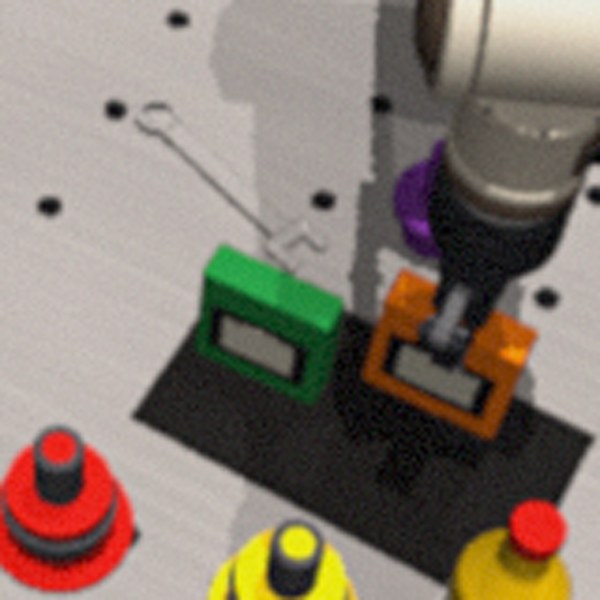

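The green case stands at (270,325). The orange case hangs beside it over the mat at (450,355), clear of the oil. Lower it.

Emit:
{"method": "jog_arm", "body": {"rows": [{"grip": 1.5, "delta_pos": [0.3, 0.2, 1], "rotation": [-0.2, 0, 0]}, {"grip": 1.5, "delta_pos": [0.3, 0.2, 2], "rotation": [-0.2, 0, 0]}, {"grip": 1.5, "delta_pos": [0.3, 0.2, 3], "rotation": [-0.2, 0, 0]}, {"grip": 1.5, "delta_pos": [0.3, 0.2, 4], "rotation": [-0.2, 0, 0]}, {"grip": 1.5, "delta_pos": [0.3, 0.2, 4.5], "rotation": [-0.2, 0, 0]}, {"grip": 1.5, "delta_pos": [0.3, 0.2, 4.9], "rotation": [-0.2, 0, 0]}, {"grip": 1.5, "delta_pos": [0.3, 0.2, 4.9], "rotation": [-0.2, 0, 0]}, {"grip": 1.5, "delta_pos": [0.3, 0.2, 4.9], "rotation": [-0.2, 0, 0]}]}}

```text
time_s: 57.8
ee_pos: [0.4451, 0.3151, 0.0879]
ee_rot: [0.002, 0.707, 0.707, 0.001]
contact_force: [-0.3, 1.1, -1.9]
opening: 0.0274
grip_force: 35.9
```

```bash
python3 -c "
from h import *
go((.445,.315,.082));print(status.read_state()['wrist_torque'])"
```

```text
t 57.8 pos [0.4451 0.3151 0.0879] F [-0.3  1.1 -1.9] open 2.74 | d cm [-0.01 -0.01  0.59] rot [ 0.2  0.1 -0. ]
[ 0.02340922 -0.00628729 -0.02977017]
```

Emit:
{"method": "jog_arm", "body": {"rows": [{"grip": 1.5, "delta_pos": [0, 0, 0.15], "rotation": [0.1, 0, 0]}, {"grip": 1.5, "delta_pos": [0, 0, 0.3], "rotation": [0.1, 0, 0]}, {"grip": 1.5, "delta_pos": [0, 0, 0.45], "rotation": [0.1, 0, 0]}, {"grip": 1.5, "delta_pos": [0, 0, 0.55], "rotation": [0.1, 0, 0]}, {"grip": 1.5, "delta_pos": [0, 0, 0.65], "rotation": [0.1, 0, 0]}, {"grip": 1.5, "delta_pos": [0, 0, 0.65], "rotation": [0.1, 0, 0]}, {"grip": 1.5, "delta_pos": [0, 0, 0.65], "rotation": [0.1, 0, 0]}, {"grip": 1.5, "delta_pos": [0, 0, 0.65], "rotation": [0.1, 0, 0]}]}}

```text
time_s: 58.6
ee_pos: [0.4451, 0.3149, 0.0822]
ee_rot: [0.002, 0.707, 0.707, -0.0]
contact_force: [-2.9, -2.4, 6.0]
opening: 0.0277
grip_force: 36.9
```

```bash
python3 -c "
from h import *
go((.445,.315,.082));print(status.read_state()['wrist_torque'])"
```

```text
t 58.6 pos [0.4451 0.3149 0.0822] F [-2.9 -2.4  6. ] open 2.77 | d cm [ 0.01 -0.01  0.02] rot [ 0.1  0.2 -0. ]
[-0.30125477  0.69919522  0.08070084]
```

Release, rise and back away.

Emit:
{"method": "jog_arm", "body": {"rows": [{"grip": 1.5, "delta_pos": [0, 0, -0.1], "rotation": [0, 0, 0]}, {"grip": 3.2, "delta_pos": [0, 0, -0.1], "rotation": [0, 0, 0]}, {"grip": 4.5, "delta_pos": [0, 0, -0.1], "rotation": [0, 0, 0]}, {"grip": 6, "delta_pos": [0, 0, -0.1], "rotation": [0, 0, 0]}, {"grip": 6, "delta_pos": [0, 0, -0.1], "rotation": [0, 0, 0]}, {"grip": 6, "delta_pos": [0, 0, -2], "rotation": [0, 0, 0]}, {"grip": 6, "delta_pos": [0, 0, -6], "rotation": [0, 0, 0]}, {"grip": 6, "delta_pos": [0, 0, -10], "rotation": [0, 0, 0]}]}}

```text
time_s: 59.4
ee_pos: [0.444, 0.3149, 0.1815]
ee_rot: [0.001, 0.707, 0.707, -0.001]
contact_force: [1.1, -0.4, 0.3]
opening: 0.0597
grip_force: 0.0
```

Emit:
{"method": "jog_arm", "body": {"rows": [{"grip": 6, "delta_pos": [0, 0, -3], "rotation": [0, 0, 0]}, {"grip": 6, "delta_pos": [0, 0, -6], "rotation": [0, 0, 0]}, {"grip": 6, "delta_pos": [4, -2, -7], "rotation": [0, 0, 0]}, {"grip": 6, "delta_pos": [8, -4, -7], "rotation": [0, 0, 0]}, {"grip": 6, "delta_pos": [12, -7, -7], "rotation": [0, 0, 0]}, {"grip": 6, "delta_pos": [16, -10, -7], "rotation": [0, 0, 0]}, {"grip": 6, "delta_pos": [18, -12, -7], "rotation": [0, 0, 0]}, {"grip": 6, "delta_pos": [18, -12, -7], "rotation": [0, 0, 0]}]}}

```text
time_s: 60.2
ee_pos: [0.3218, 0.4977, 0.2503]
ee_rot: [0.001, 0.706, 0.709, -0.0]
contact_force: [-0.2, -0.8, -0.3]
opening: 0.0602
grip_force: 0.0
```

```bash
python3 -c "
from h import *
look('b5')
from h import *
for n,p in (('red',(.6137,.133)),('blue',(.617,.012)),('yellow',(.6005,.285))):
  print(n,[proj(c,(*p,z)).round(1).tolist() for c in('top','scene') for z in (.056,.106)])"
```

```text
red [(316.4, 191.4, 248.0, [0.523, -0.095])]
blue []
yellow []
red [[242.4, 159.4], [241.1, 155.7], [286.7, 280.1], [286.6, 270.1]]
blue [[282.2, 159.3], [282.3, 155.7], [241.8, 258.9], [240.2, 248.4]]
yellow [[192.4, 162.3], [189.3, 158.8], [348.4, 305.1], [350.5, 295.6]]
```

View pics/b5.png

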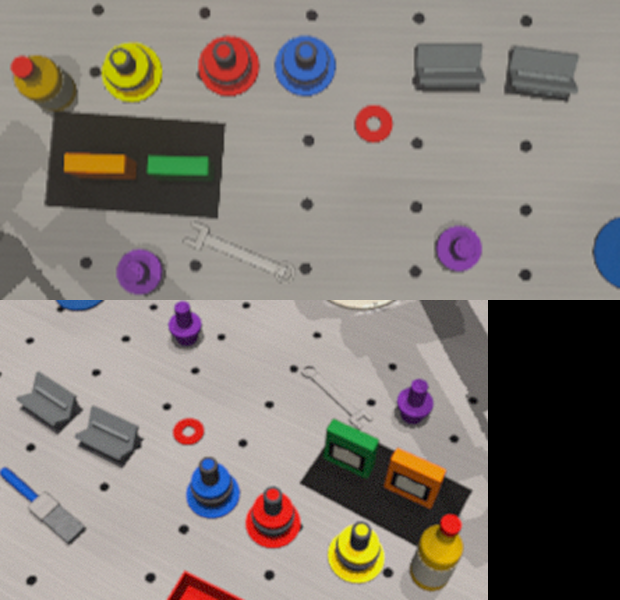

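Both cases stand on the mat and the arbors are seated. I'll check the yellow arbor's cap and flange against its base, with red and blue for comparison.

```bash
python3 -c "
from h import *
S={'red':(.6137,.133),'blue':(.617,.012),'yellow':(.6005,.285)}
ims={c:[imaging.snapshot(c) for _ in range(2)] for c in('top','scene')}
for n,p in S.items():
  for c in ims:
    pr=proj(c,(*p,.106)); b=proj(c,(*p,.003))
    im=np.mean(ims[c],0).astype(np.uint8); m=mask(im,n)
    nl,L,st,ce=cv2.connectedComponentsWithStats(m)
    o=[(ce[i].round(1).tolist(),int(st[i,4])) for i in range(1,nl) if st[i,4]>5 and np.linalg.norm(ce[i]-b)<30]
    print(n,c,'cap pred',pr.round(1),'flange pred',proj(c,(*p,.056)).round(1),'base',b.round(1),'|',o)
cv2.imwrite('pics/b6.png',np.hstack([cv2.resize(ims['scene'][0][235:335,u:u+70],(266,380),interpolation=2) for u in(205,250,312)]))
"
```

```text
red top cap pred [241.1 155.7] flange pred [242.4 159.4] base [243.7 162.9] | [([243.9, 163.4], 541), ([241.2, 155.2], 38)]
red scene cap pred [286.6 270.1] flange pred [286.7 280.1] base [286.8 290. ] | [([285.0, 268.9], 67), ([285.3, 289.6], 915)]
blue top cap pred [282.3 155.7] flange pred [282.2 159.3] base [282.1 162.9] | [([282.2, 163.2], 491), ([282.5, 155.3], 34)]
blue scene cap pred [240.2 248.4] flange pred [241.8 258.9] base [243.5 269.3] | [([238.9, 247.2], 55), ([242.2, 268.5], 799)]
yellow top cap pred [189.3 158.8] flange pred [192.4 162.3] base [195.4 165.8] | [([195.2, 165.3], 521)]
yellow scene cap pred [350.5 295.6] flange pred [348.4 305.1] base [346.2 314.4] | [([349.0, 294.2], 68), ([344.9, 313.6], 849)]
```

View pics/b6.png

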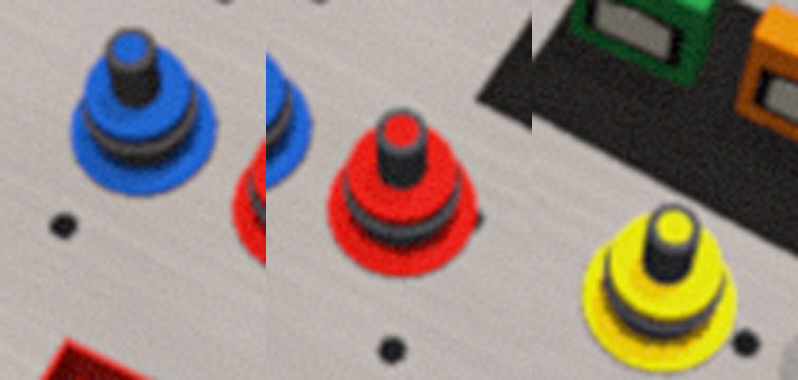

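The cap offsets from prediction agree for all three arbors, about (-1.5,-1.3) px each, so they are upright and home. I'll hand the job in.

```bash
python3 -c "
from workcell import manip
print(manip.close_job())"
```

```text
the job is handed in; nothing more can be done
None
```

The job is handed in, with no verdict returned: red, blue and yellow arbors were each seated, rocked and re-seated in order, both cases stand upright on the mat, and the oil bottle looks unmoved.

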